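# Hook a parts tote forward out of a deep bench rack

### The arm

A 6-joint arm with a two-finger parallel gripper is mounted at the origin on the work surface. World frame = base frame: x ahead of the robot, y to its left, z up, the work surface at z = 0. Lengths are in m, angles in rad, forces in N, time in s.
With the tool pointing down it reaches from about 0.325 to 0.9 m from the base axis. Payload 3.5 kg.
Tool frame: the origin (TCP) lies on the centre line of the jaws, within the pads' length; the fingertips stand 14 mm ahead of it and the grasp point (between the pads) lies 5 mm behind it; z points along the fingers, y is the direction in which the jaws open and shut (so a half turn about z gives the same grasp; the last joint's range is limited). The gripper opens to 85 mm and grips with 20 to 120 N. Pads are 22 mm wide; open, the fingers measure 114 mm over their backs; the gripper's body (76 mm by 85 mm) begins 54 mm behind the grasp point. The pads swing forward as they close: fully open they stand 13 mm farther back than shut.
Start: joints at [1.227, 0.276, -0.026, 1.268, 0, 1.467], TCP at [0.149, 0.607, 0.245] pointing down, gripper open.
Joint ranges: [-3.12, 3.12], [-0.85, 1.88], [-1.08, 1.24], [-1.95, 2.15], [-1.57, 1.53], [-3.14, 3.14]. Speed limits (rad/s): [2.57, 2.57, 3.14, 3.14, 3.14, 3.14].

### API

Orientations are given as a 3x3 rotation matrix whose columns are the frame's x, y, z axes.
In Python, from bench import robot gives the robot as it stands.
- The arm moves only by the tool send_rows, never from a script. Its argument "plan" is a list of rows, each a list of 7 numbers: the turn, a rotation vector about the tool's x, y, z in units of 10 degrees (1.0 is 10 degrees), then the shift along the tool's x, y, z in mm, then the opening in per cent of the stroke, from 0 (shut) to 100 (fully open). In form: [[ax, ay, az, x, y, z, gripper], ...]. A call has exactly 5 rows; each row shifts and turns the commanded pose from where the row before left it, along the tool's axes as they then stand; what a row does not reach is not made up. A row lasts 1/8 s, in which the tool goes at most 62.5 mm and 10.7 degrees, less where a joint would pass 70% of its speed; a pose out of reach is approached as far as the arm can. A call is refused whole if a number of a shift passes 62.5 or a number of a turn 1, either way. A call with a gripper value outside its range is refused whole. The fingers move at their own pace and stop on an object; "force" is the grip in N (left out, the last holds). Time passes only in rows, so rows that do not move let the fingers close, or fill a call up. It gives the time, the measured TCP pose, the force and the opening at its end, in the units of the state.
- robot.get_state(): the state, without advancing time (a new reading comes with each control period).
- robot.grab_frame(name): name is "scene" or "top"; returns the picture (384x512x3 uint8, red, green, blue); there is no depth.
- robot.get_calibration(name): a dict with "K" (3x3 intrinsics, pixels), "D" ([k1, k2, p1, p2, k3] as OpenCV has them; the pictures are not rectified), "R" (3x3) and "t" (3): a world point X has camera coordinates R X + t. Camera axes: x right, y down, z forward; pixel columns grow to the right and rows downward; lengths in m; the calibration is good to about 2 mm. A picture is of the moment at which its call begins. get_calibration takes no time and is no camera call.
- robot.close_job(): hands the job in, once; it reports no verdict.
The state is a dict: "t": time; "joints": joint angles; "joint_vel": joint speeds; "effort": joint torques, N m; "eef_pos": TCP position; "eef_rot": TCP orientation; "force": force on the tool from outside, world axes, zero at the start; "moment": the same for the moment, N m; "finger_gap": finger opening in m.
Only numpy, scipy, OpenCV 4.12 (cv2) and the standard library are available. Lean on these libraries where they do the work, as an engineer would, in place of code of your own. Each camera call takes 0.05 s, during which the arm holds its last target.

### The job

Take the pull hook from its rubber mat, reach its nose over the front lip of the green tote at the back of the low rack, and drag the tote forward until you feel it sit square and snug against the yellow buffer bar at the front, wherever that has been set, keeping a firm but gentle pull there for a moment (more than 6 N on the bar, never more than 18 N on the tote). Then unhook, leave the tote there, and lay the hook back on the mat. Touch the tote only with the hook, keep it flat on the deck, and leave the jar, the mug and the knee joint alone.

Things in the scene. Friction and masses are not known exactly. Their poses are not given: they have to be found in the camera images.
- hook: Pull hook, 160 g, standing on the flat underside of its orange handle: 100 long (x) x 22 wide (y) x 44 high (z) mm, to be gripped across the 22 mm. Origin: centre of the handle's underside; +x towards the nose, z up. An 8 mm steel rod leaves the handle's front 36 mm up, runs level to x = 170 and turns down there as the 8 mm thick nose. It balances about 16 mm ahead of the origin.
- hook_nose (a point): Lowest point of the hook's nose, on its centre line: 170 mm ahead of and 9 mm above the hook's origin, 23 mm below the underside of the level rod. Axes as the hook's.
- tote: Open green metal tote, 140 deep (x) x 190 wide (y) x 65 high mm, walls 4. Origin: centre of its underside; -x is its front, towards the rack's mouth. The 60 mm behind its front wall is free of parts. 0.55 to 0.88 kg, friction unknown; it slides freely on the deck and begins 85 to 115 mm inside the mouth, up to 6 degrees askew.
- tote_lip (a point): Top edge of the tote's front wall, at the middle of its width, on the wall's inner face (65 mm above the tote's underside). The wall's outer face is 4 mm further to -x, and a turned-out lip reaches 2 mm further still.
- tote_front (a point): Middle of the outer face of the tote's front wall, 10 mm above its underside: the face that meets the buffer bar.
- rack: Low fixed rack, 300 mm deep, mouth facing the robot. Origin: on the bench under the middle of its front edge; +x runs into the rack, z up. Deck top 15 mm above the bench; side guides 236 apart, 50 high. Roof of steel rods along x, underside 152 above the bench, begins 50 behind the front edge; its bars reach 165 high, with stock to 225 at the rear.
- stop: Front stop of the rack: a grey board across the mouth, 6 mm thick, top 53 mm above the bench, carrying on its inner side a yellow buffer bar, 200 wide, as high as the board. Origin: middle of the front edge at deck height, axes as the rack's. The bar's setting is not measured: its inner face, which the tote meets, is between x = 14 and 42 mm, parallel to the board. Both are rigid and do not give.
- mat: Black rubber mat, fixed on the bench, 300 (its x) x 100 (y) x 4 mm. Origin: centre of its underside. The hook begins on it with the nose pointing along +x, away from the robot; it may be on either side of the rack.
- jar: Glue jar, 60 mm diameter, 85 mm high, standing beyond the mat or the socket case. Leave alone.
- mug: Blue cup, 72 mm diameter, 85 mm high, standing likewise. Leave alone.
- knee_joint: Small aluminium prosthetic knee joint, 50 x 36 x 37 mm, on the bench between the robot and the rack. Leave alone.
- socket_case: Open black case of sockets, 240 (x) x 100 (y) x 30 mm, fixed to the bench on the side opposite to the mat. Origin: centre of its underside.
Mind the look-alikes: they are no part of the job. Several things have the shape of the hook; the one meant has the colours described above.

How it is judged:
By the outcome, as a careful person would: the job done as asked, in the order asked, and still so for the second after the job is handed in, with the robot touching nothing.
It also fails if it takes over 72 s, if anything falls off the work surface, if the arm or the gripper's body presses on something with over 40 N, if the wrist force passes 120 N, or if a joint passes its speed limit or range.

## Working session

There is one attempt and no reset: what is moved stays moved. The work goes in short steps, Python scripts to look and compute and a tool call to move; the robot and the scene stay as the last step left them, time stands still between calls to the robot, and variables do not carry over. Pictures are saved under pics/ and viewed, and the job is handed in when it is done.

Besides the shell and the picture viewer there is one more tool, called after ">>>" by a JSON object that holds its "name" and its "arguments". send_rows: Moves the arm, as the interface text tells. Its arguments: {"type":"object","properties":{"plan":{"type":"array"},"force":{"type":"number"}},"required":["plan"]}

```bash
ls; mkdir -p pics
python3 - <<'E'
from bench import robot
import cv2
for n in("scene","top"):
    im=robot.grab_frame(n); cv2.imwrite(f"pics/{n}0.png",im[:,:,::-1])
    c=robot.get_calibration(n); print(n,{k:__import__('numpy').round(v,4).tolist() for k,v in c.items()})
print(robot.get_state())
E
```

```text
pics
scene {'K': [[447.6885, 0.0, 253.1043], [0.0, 447.6885, 193.6708], [0.0, 0.0, 1.0]], 'D': [-0.1369, 0.0, 0.0, 0.0, 0.0], 'R': [[-0.4556, 0.89, 0.0163], [0.5608, 0.3012, -0.7712], [-0.6913, -0.3422, -0.6363]], 't': [0.2128, -0.2268, 1.7439]}
top {'K': [[403.3776, 0.0, 259.6487], [0.0, 403.3776, 190.5126], [0.0, 0.0, 1.0]], 'D': [-0.0786, 0.0, 0.0, 0.0, 0.0], 'R': [[-0.0176, -0.9998, 0.0063], [-0.9811, 0.016, -0.193], [0.1929, -0.0096, -0.9812]], 't': [0.0028, 0.5104, 1.0471]}
{'t': 0.1, 'joints': array([ 1.22660814e+00,  2.77043790e-01, -2.77424558e-02,  1.26799159e+00,
        1.24232833e-05,  1.46741954e+00]), 'joint_vel': array([ 9.36456467e-04, -1.35726709e-03,  4.72571816e-03,  3.09476935e-04,
       -4.95883957e-04,  6.37645295e-05]), 'effort': array([ 3.11505246e-04, -4.46707034e+01,  2.96129179e+01,  8.47603544e-03,
       -1.27817011e-04,  9.14367803e-06]), 'eef_pos': array([0.14882061, 0.60633054, 0.24428025]), 'eef_rot': array([[-9.71144707e-01,  2.38490030e-01, -6.80319713e-04],
       [ 2.38490902e-01,  9.71142948e-01, -1.86109908e-03],
       [ 2.16834115e-04, -1.96964658e-03, -9.99998037e-01]]), 'force': array([-0.50686845, -1.4308689 , -0.50186159]), 'moment': array([ 0.00293335, -0.01491344, -0.0192448 ]), 'finger_gap': 0.08582818278891001}
```

View pics/scene0.png

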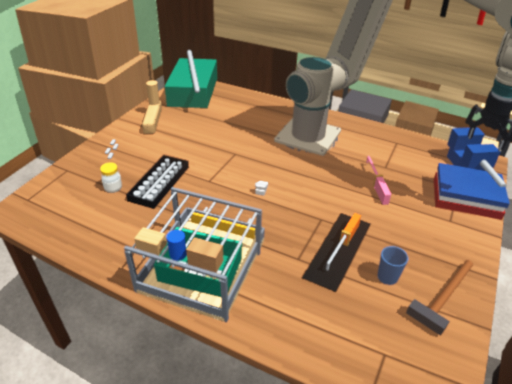

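View pics/top0.png

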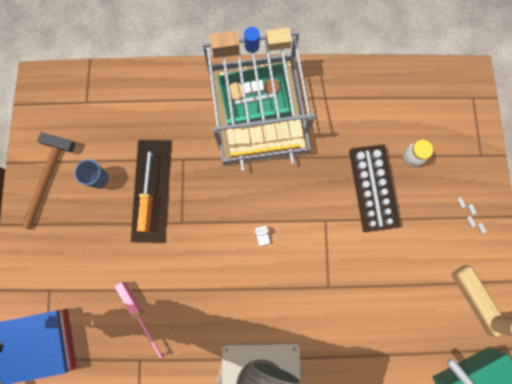

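The top view shows the orange-handled hook on the black mat at about (147,190). Things that could be mistaken for it are the pink brush-like piece (135,315) and the hammer (50,180). The blue box's stick (scene 490,170) and the pale stick on the green box (scene 193,70) are others. I choose the orange one on the black mat and check it in a crop.

```bash
cat > h.py <<'E'
import numpy as np, cv2
from bench import robot
C={n:robot.get_calibration(n) for n in("scene","top")}
def unp(n,px,z):
    c=C[n];K,D,R,t=[np.array(c[k],float) for k in("K","D","R","t")]
    p=cv2.undistortPoints(np.array(px,float).reshape(-1,1,2),K,D).reshape(-1,2)
    d=np.c_[p,np.ones(len(p))]@R; o=-R.T@t
    z=np.broadcast_to(z,len(p))
    return o+d*((z-o[2])/d[:,2])[:,None]
def proj(n,X):
    c=C[n];K,D,R,t=[np.array(c[k],float) for k in("K","D","R","t")]
    return cv2.projectPoints(np.array(X,float).reshape(-1,3),cv2.Rodrigues(R)[0],t,K,D)[0].reshape(-1,2)
def crop(im,x0,y0,x1,y1,s,fn):
    c=im[y0:y1,x0:x1]; c=cv2.resize(c,None,fx=s,fy=s,interpolation=cv2.INTER_CUBIC)
    for x in range((x0//10+1)*10,x1,10):
        cv2.line(c,((x-x0)*s,0),((x-x0)*s,8 if x%50 else 16),(255,255,255),1)
        if x%20==0: cv2.putText(c,str(x),((x-x0)*s+2,16),0,.4,(255,255,255),1)
    for y in range((y0//10+1)*10,y1,10):
        cv2.line(c,(0,(y-y0)*s),(8,(y-y0)*s),(255,255,255),1)
        if y%20==0: cv2.putText(c,str(y),(2,(y-y0)*s-2),0,.4,(255,255,255),1)
    cv2.imwrite(fn,c)
E
python3 - <<'E'
from h import *
t=cv2.imread("pics/top0.png");s=cv2.imread("pics/scene0.png")
crop(t,120,130,190,250,5,"pics/c1.png")
crop(t,200,25,325,175,4,"pics/c2.png")
crop(s,115,175,275,320,5,"pics/c3.png")
crop(s,295,200,380,300,6,"pics/c4.png")
E
```

```text
(no output)
```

View pics/c1.png

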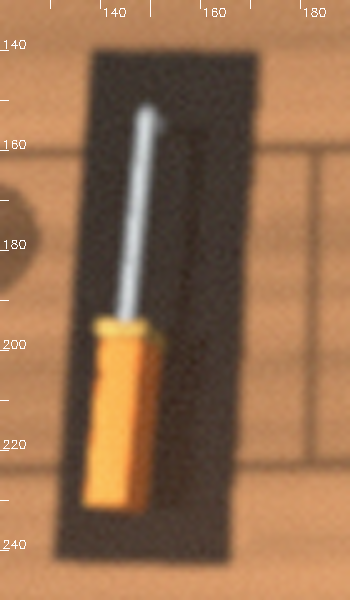

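View pics/c2.png

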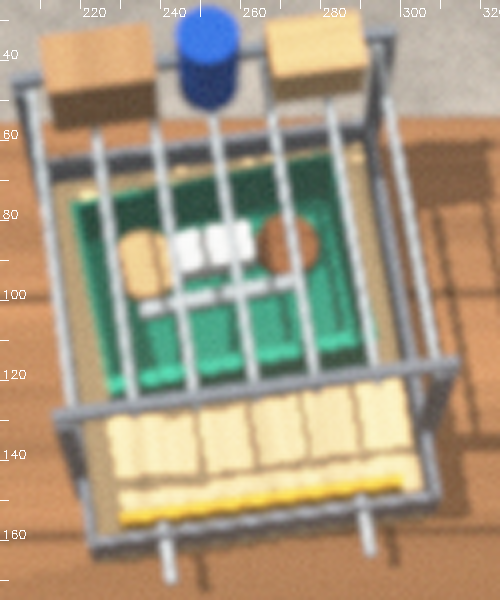

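View pics/c3.png

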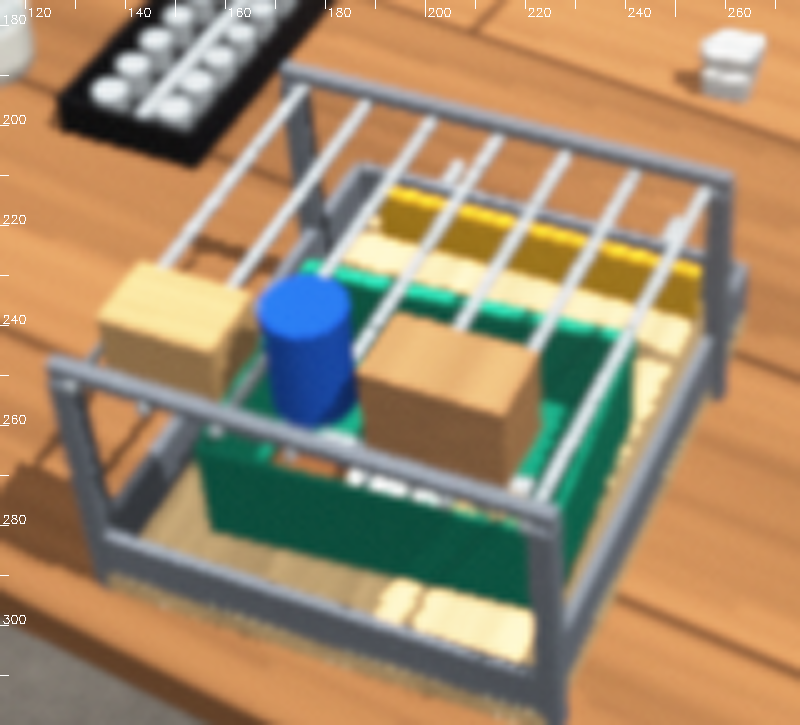

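View pics/c4.png

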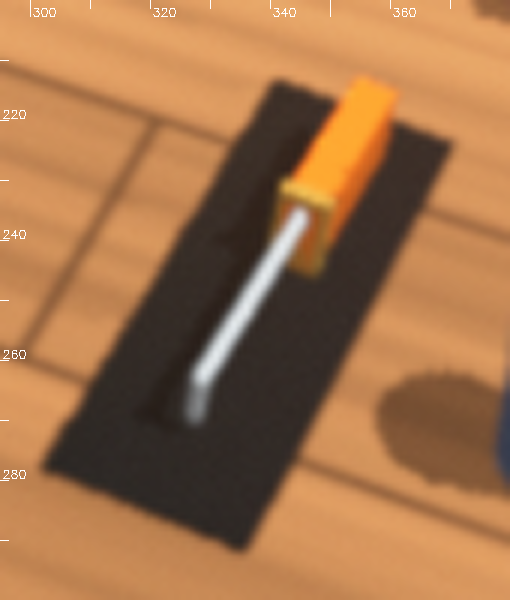

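```bash
cat > fit.py <<'E'
from h import *
from scipy.optimize import least_squares
def fit(obs,guess):
    # obs: list (cam,px,py,(lx,ly),worldz)
    def W(p,l,z):
        c,s=np.cos(p[2]),np.sin(p[2]);return [p[0]+c*l[0]-s*l[1],p[1]+s*l[0]+c*l[1],z]
    f=lambda p:np.concatenate([proj(n,W(p,l,z))[0]-[x,y] for n,x,y,l,z in obs])
    r=least_squares(f,guess,loss="soft_l1");return r.x,f(r.x).reshape(-1,2)
E
python3 - <<'E'
from fit import *
T,S="top","scene"
m=[(T,138,141,(.15,.05),.004),(T,171,141.5,(.15,-.05),.004),(T,165.5,242,(-.15,-.05),.004),(T,131,241.5,(-.15,.05),.004),
(S,340,213,(-.15,-.05),.004),(S,370,225,(-.15,.05),.004),(S,335,293,(.15,.05),.004),(S,302,278,(.15,-.05),.004)]
h=[(T,138.5,195,(.05,.011),.048),(T,148.5,195,(.05,-.011),.048),(T,136.5,232,(-.05,.011),.048),(T,144.8,232,(-.05,-.011),.048),
(S,342,231,(.05,-.011),.048),(S,350,234,(.05,.011),.048),(S,353.5,213,(-.05,-.011),.048),(S,361,216,(-.05,.011),.048),
(S,348,246,(.05,.011),.004),(S,327.5,270,(.17,0),.013),(T,149,152,(.17,0),.044)]
t=[(T,227,123.5,(-.07,.095),.080),(T,288.5,112,(-.07,-.095),.080),(T,219,76,(.07,.095),.080),(T,282.5,64,(.07,-.095),.080),
(S,175,229,(-.07,-.095),.080),(S,239,244,(-.07,.095),.080),(S,156,262,(.07,-.095),.08),(S,228,297,(.07,.095),.015)]
for nm,o,g in(("mat",m,(.6,.3,0)),("hook",h,(.6,.3,0)),("tote",t,(.75,0,0))):
    p,r=fit(o,g);print(nm,p.round(4),np.degrees(p[2]).round(2));print(r.round(1).tolist())
print(unp(T,[(223,163),(309,150)],.053).round(4), unp(T,[(230,156),(300,147)],.053).round(4))
print(unp(S,[(190,212),(253,229)],.053).round(4),"bar inner bottom",unp(S,[(190,220.5),(253.5,238)],.015).round(4))
E
```

```text
mat [ 0.5283  0.3036 -0.0276] -1.58
[[-0.8, -2.2], [0.1, -2.5], [-0.0, 0.4], [-1.1, 0.3], [-0.4, -0.4], [0.1, -1.7], [0.4, -0.8], [-1.5, -0.2]]
hook [ 0.4536  0.3141 -0.0507] -2.91
[[1.0, -0.2], [-1.1, 0.1], [-0.3, -0.6], [-0.5, -0.3], [-0.1, 1.0], [-0.9, 0.8], [0.5, -1.2], [-0.1, -1.7], [-1.3, -0.4], [-0.0, -0.5], [-1.3, 1.0]]
tote [0.7816 0.0028 0.1933] 11.07
[[-0.7, -0.6], [5.3, -2.6], [-2.2, 1.0], [0.0, 0.4], [1.1, -2.5], [3.2, -2.8], [-2.0, 1.1], [-2.1, 0.1]]
[[ 0.5884  0.0936  0.053 ]
 [ 0.6219 -0.1446  0.053 ]] [[ 0.608   0.0743  0.053 ]
 [ 0.631  -0.12    0.053 ]]
[[ 0.6385 -0.1214  0.053 ]
 [ 0.6149  0.0743  0.053 ]] bar inner bottom [[ 0.6363 -0.1262  0.015 ]
 [ 0.612   0.0752  0.015 ]]
```

Run:
```python
from h import *
t=cv2.imread("pics/top0.png");s=cv2.imread("pics/scene0.png")
t=cv2.convertScaleAbs(t,alpha=1.4);s=cv2.convertScaleAbs(s,alpha=1.5)
crop(t,210,50,310,170,5,"pics/d1.png")
crop(s,165,205,265,300,7,"pics/d2.png")
```

```text
(no output)
```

View pics/d1.png

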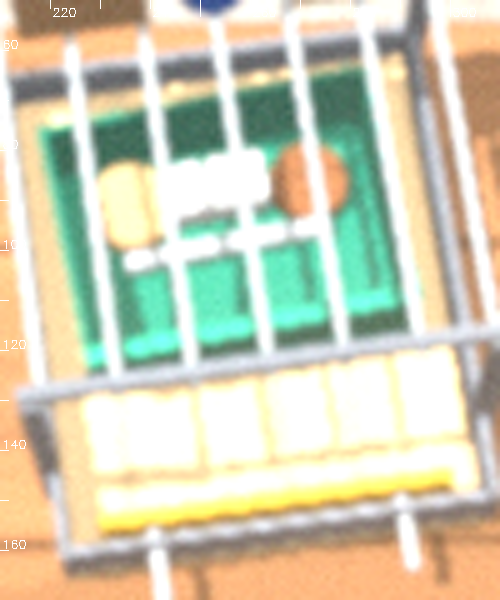

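View pics/d2.png

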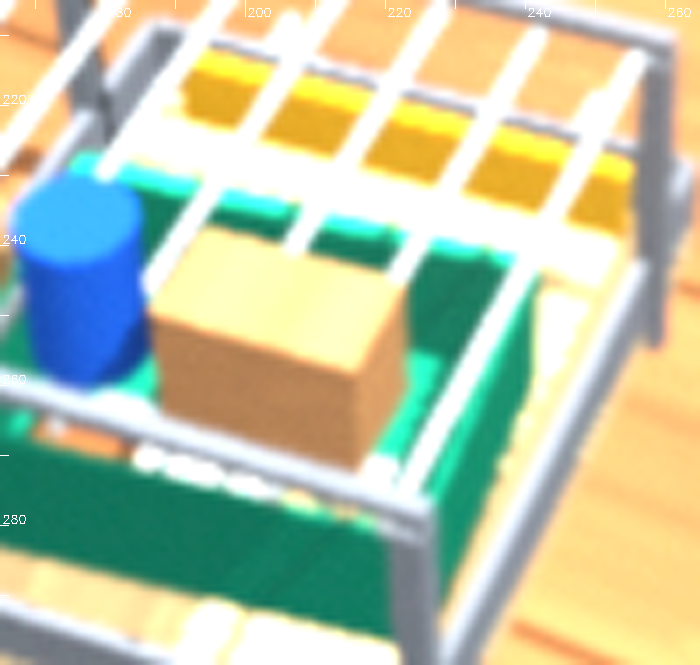

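Run:
```python
from fit import *
T,S="top","scene"
t=[(T,227.2,121.8,(-.069,.095),.080),(T,290.3,110.3,(-.069,-.095),.080),(T,218.5,76,(.07,.095),.080),(T,282.5,64,(.07,-.095),.080),
(S,176,228.3,(-.069,-.095),.080),(S,240.5,242.5,(-.069,.095),.080)]
p,r=fit(t,(.75,0,.1));print("tote",p.round(4),np.degrees(p[2]).round(2));print(r.round(1).tolist())
# rack: board outer top front corners, roof bar
k=[(T,223,163,(0,.122),.053),(T,309,150.5,(0,-.122),.053),(T,214,130,(.05,.122),.165),(T,315,117,(.05,-.122),.165),
 (S,172,187.5,(.05,-.122),.165),(S,260.5,210,(.05,.122),.165)]
p2,r=fit(k,(.6,0,.1));print("rack",p2.round(4),np.degrees(p2[2]).round(2));print(r.round(1).tolist())
c,s=np.cos(p2[2]),np.sin(p2[2]);R=np.array([[c,-s],[s,c]])
loc=lambda w:((np.array(w)[...,:2]-p2[:2])@R)
print("tote front in rack",loc(p[:2])-[.07,0])
print("board outer", loc(unp(T,[(223,163),(309,150)],.053)))
print("bar inner scene", loc(unp(S,[(190,212),(253,229)],.053)),loc(unp(S,[(190,220.5),(253.5,238)],.015)))
print("bar inner top", loc(unp(T,[(229.5,146.5+3.5),(300,143)],.053)))
im=cv2.imread("pics/top0.png");im2=cv2.imread("pics/scene0.png")
def dr(P,ox,oy,z,col):
    c,s=np.cos(P[2]),np.sin(P[2])
    W=[[P[0]+c*a-s*b,P[1]+s*a+c*b,z] for a,b in zip(ox,oy)]
    return W
for n,i,bx in(("top",im,(200,40,325,175)),("scene",im2,(115,175,275,320))):
    i=cv2.resize(i,None,fx=4,fy=4,interpolation=cv2.INTER_CUBIC)
    for P,a,b,z,col in((p,[-.07,-.07,.07,.07],[-.095,.095,.095,-.095],.08,(0,0,255)),(p2,[0,0,.3,.3],[-.118,.118,.118,-.118],.065,(255,0,0)),(p2,[.05,.05,.3,.3],[-.118,.118,.118,-.118],.165,(255,0,255)),(p2,[.0,.0,.02,.02],[-.1,.1,.1,-.1],.053,(0,0,0))):
        q=(proj(n,dr(P,a,b,z,col))+.5)*4-.5
        cv2.polylines(i,[np.int32(q)],True,col,1)
    x0,y0,x1,y1=[4*v for v in bx];cv2.imwrite(f"pics/e_{n}.png",i[y0:y1,x0:x1])
```

```text
tote [0.7835 0.0018 0.18  ] 10.31
[[-1.1, -0.3], [3.5, -1.4], [-1.1, -0.1], [0.8, 0.1], [-0.3, -1.4], [1.1, -0.3]]
rack [ 0.6088 -0.0247  0.131 ] 7.51
[[-1.0, -1.6], [0.3, -1.5], [1.7, 0.6], [-3.5, 0.3], [2.4, -0.3], [-1.9, -2.0]]
tote front in rack [0.10665215 0.0035108 ]
board outer [[-0.00480841  0.11996506]
 [-0.00268532 -0.12059878]]
bar inner scene [[ 0.01677091 -0.09969517]
 [ 0.01890972  0.09741571]] [[ 0.01395779 -0.10419912]
 [ 0.0162043   0.09862916]]
bar inner top [[ 0.02943054  0.09734246]
 [ 0.0209246  -0.099266  ]]
```

View pics/e_top.png

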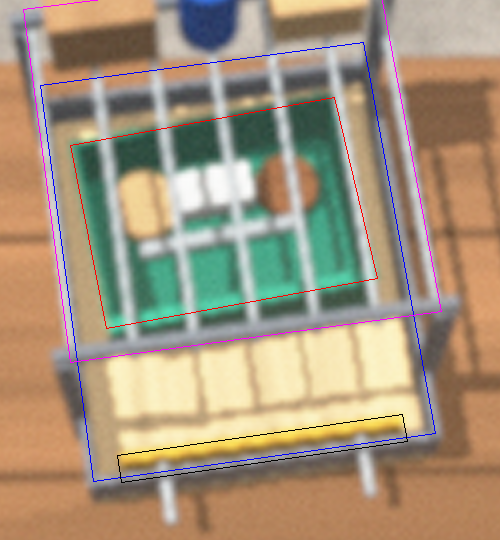

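View pics/e_scene.png

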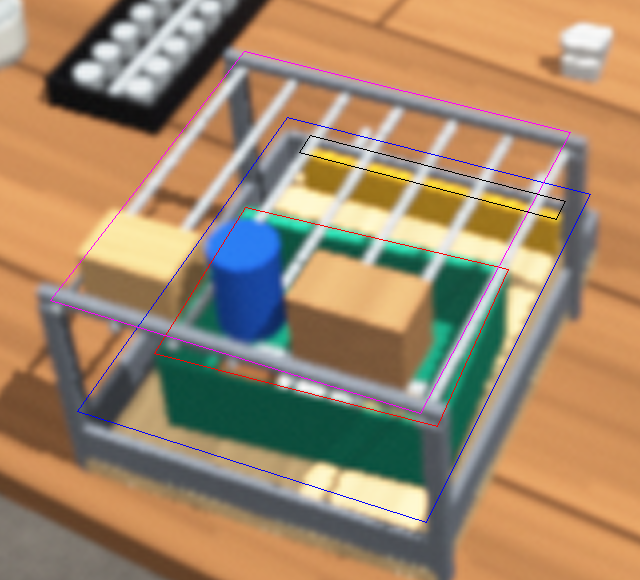

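Run:
```python
from h import *
print("mug top",unp("top",[(91,172)],.085),"knee",unp("top",[(263,236)],.02),"jar",unp("top",[(422,149)],.085))
s=robot.get_state();R=s["eef_rot"];p=s["eef_pos"]
def goto(x,y,z,psi):
    return (R.T@(np.array([x,y,z])-p)*1000).round(1)
hx,hy,ps=.4536,.3141,-.0507
g=np.array([hx,hy])+.010*np.array([np.cos(ps),np.sin(ps)])
print(g,goto(*g,.245,0),"dpsi tool",np.degrees(np.arctan2(R[1,1],R[0,1])))
```

```text
mug top [[0.56146294 0.44644005 0.085     ]] knee [[ 0.38920188 -0.01305134  0.02      ]] jar [[ 0.61165235 -0.4507156   0.085     ]]
[0.46358715 0.31359322] [-375.5 -209.2   -0.4] dpsi tool 76.20253484536303
```

>>> {"name": "send_rows", "arguments": {"plan": [[0,0,0,-40,-22,0,100],[0,0,0,-40,-22,0,100],[0,0,0,-40,-22,0,100],[0,0,0,-40,-22,0,100],[0,0,0,-40,-22,0,70]], "force": 80}}

```text
t: 0.72
eef_pos: [0.3177, 0.4511, 0.2448]
eef_rot: [[-0.971, 0.238, -0.0], [0.238, 0.971, -0.001], [0.0, -0.001, -1.0]]
force: [0.7, 0.9, 0.4]
finger_gap: 0.0696
```

>>> {"name": "send_rows", "arguments": {"plan": [[0,0,0,-45,-25,0,70],[0,0,0,-45,-25,0,70],[0,0,0,-45,-25,0,70],[0,0,0,-40,-24,0,70],[0,0,-0.8,0,0,0,70]]}}

```text
t: 1.35
eef_pos: [0.4654, 0.3122, 0.2447]
eef_rot: [[-0.995, 0.102, -0.0], [0.102, 0.995, -0.001], [0.0, -0.001, -1.0]]
force: [-0.5, -0.4, 0.4]
finger_gap: 0.06
```

>>> {"name": "send_rows", "arguments": {"plan": [[0,0,-0.28,2,0,60,70],[0,0,0,0,1,50,70],[0,0,0,0,0,40,60],[0,0,0,0,0,0,60],[0,0,0,0,0,0,60]]}}

```text
t: 1.98
eef_pos: [0.4623, 0.3162, 0.0965]
eef_rot: [[-0.999, 0.052, 0.001], [0.052, 0.999, 0.001], [-0.001, 0.001, -1.0]]
force: [0.1, 0.5, -0.1]
finger_gap: 0.0511
```

Run:
```python
from h import *
for n in("scene","top"):
    im=robot.grab_frame(n); cv2.imwrite(f"pics/{n}1.png",im[:,:,::-1])
s=cv2.imread("pics/scene1.png");t=cv2.imread("pics/top1.png")
crop(s,280,130,400,290,5,"pics/f1.png");crop(t,100,120,200,250,5,"pics/f2.png")
print(robot.get_state()["eef_rot"].round(4))
```

```text
[[-0.9986  0.0522  0.0039]
 [ 0.0522  0.9986  0.002 ]
 [-0.0038  0.0022 -1.    ]]
```

View pics/f1.png

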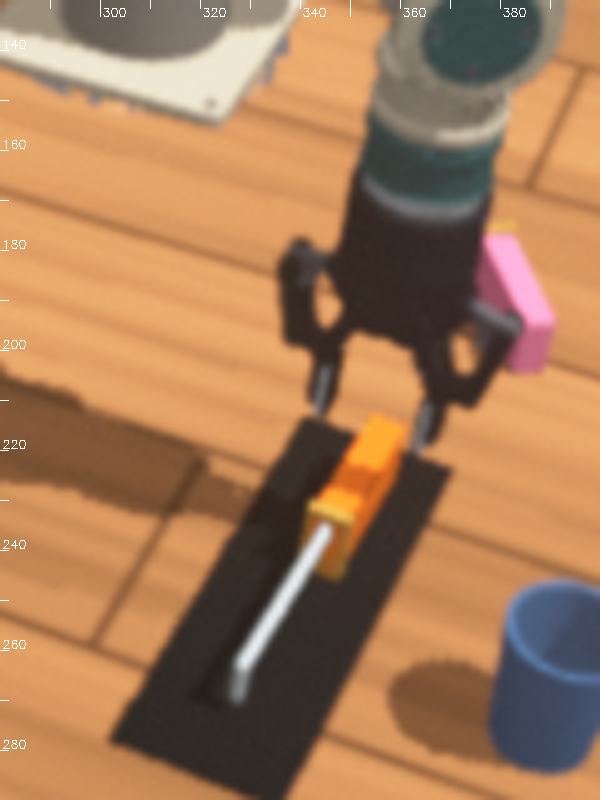

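View pics/f2.png

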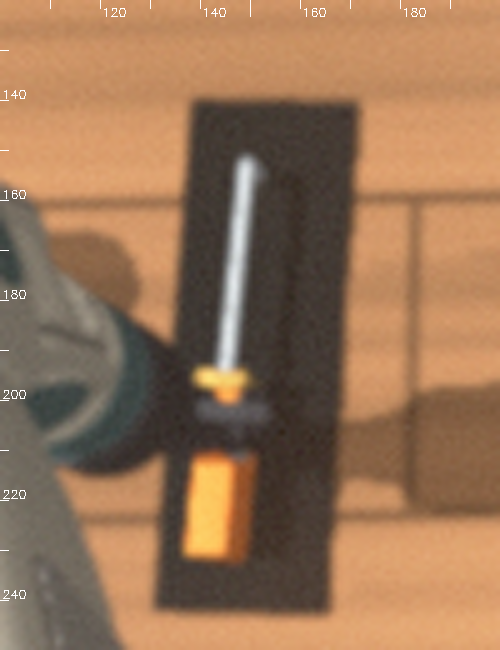

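>>> {"name": "send_rows", "arguments": {"plan": [[0,0,0,0,-2.5,25,60],[0,0,0,0,0,25,60],[0,0,0,0,0,17,60],[0,0,0,0,0,0,60],[0,0,0,0,0,0,60]]}}

```text
t: 2.7
eef_pos: [0.4623, 0.3138, 0.0294]
eef_rot: [[-0.999, 0.052, 0.002], [0.052, 0.999, 0.001], [-0.002, 0.001, -1.0]]
force: [-0.4, -0.2, 0.3]
finger_gap: 0.0513
```

>>> {"name": "send_rows", "arguments": {"plan": [[0,0,0,0,0,0,0],[0,0,0,0,0,0,0],[0,0,0,0,0,0,0],[0,0,0,0,0,0,0],[0,0,0,0,0,0,0]], "force": 80}}

```text
t: 3.32
eef_pos: [0.4623, 0.3138, 0.0295]
eef_rot: [[-0.999, 0.052, 0.002], [0.052, 0.999, 0.001], [-0.002, 0.001, -1.0]]
force: [0.2, 0.5, 7.5]
finger_gap: 0.021
```

Run:
```python
from h import *
for n in("scene","top"):
    im=robot.grab_frame(n); cv2.imwrite(f"pics/{n}2.png",im[:,:,::-1])
s=cv2.imread("pics/scene2.png");t=cv2.imread("pics/top2.png")
crop(s,280,150,400,290,5,"pics/g1.png")
print({k:v for k,v in robot.get_state().items() if k in("t","force","moment","eef_pos","finger_gap")})
```

```text
{'t': 3.425, 'eef_pos': array([0.4623266 , 0.31375836, 0.02944927]), 'force': array([0.25242022, 0.89966568, 6.77096449]), 'moment': array([-0.09256566,  0.1528913 , -0.02094491]), 'finger_gap': 0.02095821772851432}
```

View pics/g1.png

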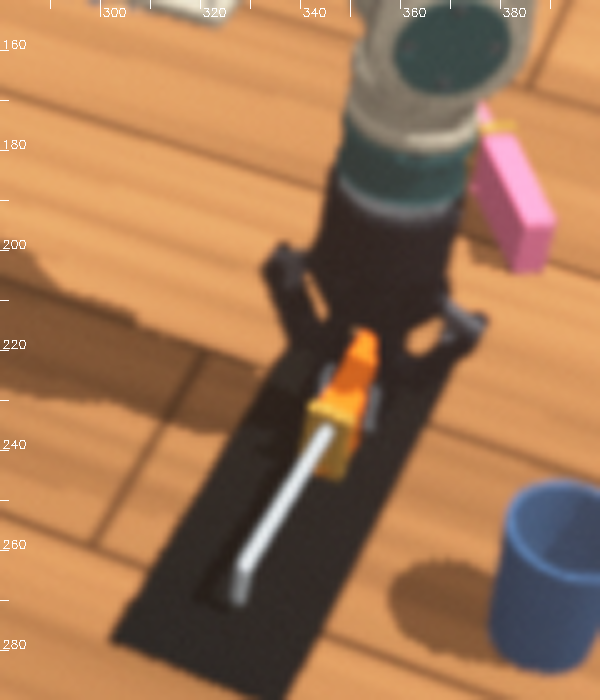

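>>> {"name": "send_rows", "arguments": {"plan": [[0,0,0,0,0,-15,0],[0,0,0,0,0,-24,0],[0,0,0,8,0,-30,0],[0,0,0,16,0,-20,0],[0,0,0,0,-30,0,0]]}}

```text
t: 4.05
eef_pos: [0.4364, 0.2861, 0.1198]
eef_rot: [[-0.999, 0.049, 0.004], [0.049, 0.999, 0.002], [-0.003, 0.003, -1.0]]
force: [0.5, -0.7, -1.2]
finger_gap: 0.021
```

Run:
```python
from h import *
im=robot.grab_frame("scene"); crop(im[:,:,::-1],230,130,400,290,4,"pics/k1.png")
print({k:v for k,v in robot.get_state().items() if k in("t","force","moment","eef_pos","finger_gap")})
```

```text
{'t': 4.1, 'eef_pos': array([0.43453806, 0.28156153, 0.11830026]), 'force': array([-2.70216206, -4.15004832, -1.9064335 ]), 'moment': array([-0.35230727,  0.22411442,  0.03334588]), 'finger_gap': 0.021263706602839064}
```

View pics/k1.png

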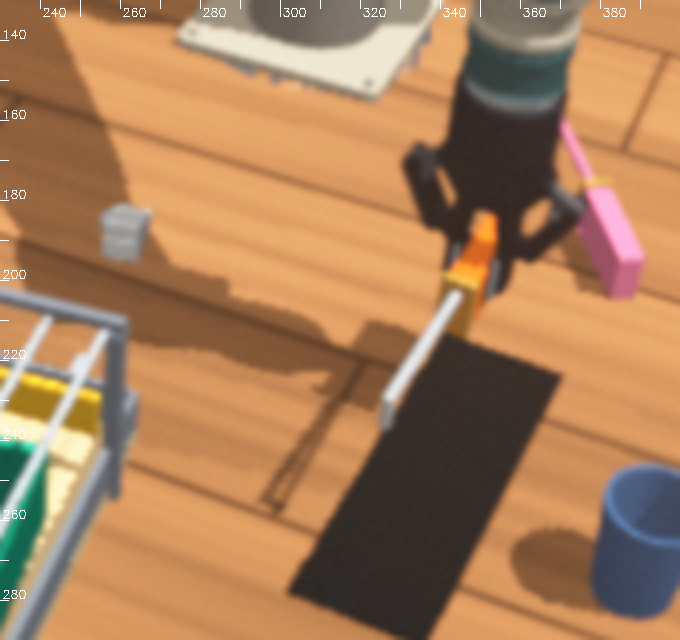

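>>> {"name": "send_rows", "arguments": {"plan": [[0,0,0,0,-45,0,0],[0,0,0,0,-48,0,0],[0,0,0,0,-48,0,0],[0,0,0,0,-48,0,0],[0,0,0,0,-48,0,0]]}}

```text
t: 4.72
eef_pos: [0.4227, 0.0465, 0.1175]
eef_rot: [[-0.999, 0.052, -0.0], [0.052, 0.999, -0.0], [0.0, -0.0, -1.0]]
force: [1.5, -0.7, -0.8]
finger_gap: 0.021
```

>>> {"name": "send_rows", "arguments": {"plan": [[0,0,0,0,-48,0,0],[0,0,0,0,-40,0,0],[0,0,-0.5,0,-8,0,0],[0,0,-0.55,0,0,0,0],[0,0,0,0,0,0,0]]}}

```text
t: 5.35
eef_pos: [0.4179, -0.0481, 0.1173]
eef_rot: [[-0.992, -0.129, -0.001], [-0.129, 0.992, 0.0], [0.001, 0.0, -1.0]]
force: [-0.6, -0.2, -2.1]
finger_gap: 0.0212
```

Run:
```python
from h import *
for n in("scene","top"):
    im=robot.grab_frame(n); cv2.imwrite(f"pics/{n}3.png",im[:,:,::-1])
s=cv2.imread("pics/scene3.png");t=cv2.imread("pics/top3.png")
crop(s,150,120,300,290,5,"pics/l1.png");crop(t,200,50,325,230,4,"pics/l2.png")
s=robot.get_state();print({k:s[k] for k in("t","force","moment","eef_pos","eef_rot","finger_gap")})
R=s["eef_rot"];p=s["eef_pos"]
o=p+R@[.0087,0,.0255]; n=p+R@[.0087-.170,0,.0165]
print("origin",o,"nose",n, proj("scene",n),proj("top",n))
a=.131;A=np.array([[np.cos(a),-np.sin(a)],[np.sin(a),np.cos(a)]])
print("nose in rack",(n[:2]-[.6088,-.0247])@A)
```

```text
{'t': 5.45, 'force': array([-0.19647647, -0.5707924 , -1.24890379]), 'moment': array([-0.00910981,  0.07608094, -0.00547153]), 'eef_pos': array([ 0.41803062, -0.04780385,  0.11731504]), 'eef_rot': array([[-9.91613341e-01, -1.29239208e-01, -4.57478039e-04],
       [-1.29239280e-01,  9.91613429e-01,  1.30294572e-04],
       [ 4.36802199e-04,  1.88325968e-04, -9.99999887e-01]]), 'finger_gap': 0.021096887789413137}
origin [ 0.40939192 -0.04892491  0.09181884] nose [ 0.57797031 -0.02695541  0.10074459] [[227.82267417 197.65377059]] [[267.35629202 161.39814421]]
nose in rack [-0.03086015  0.00179107]
```

View pics/l1.png

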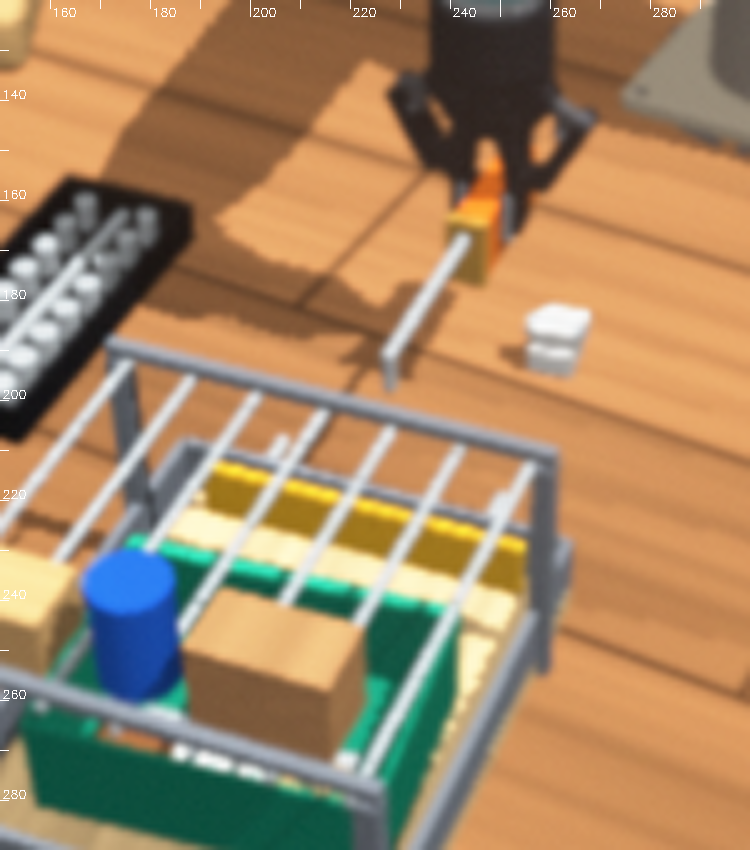

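View pics/l2.png

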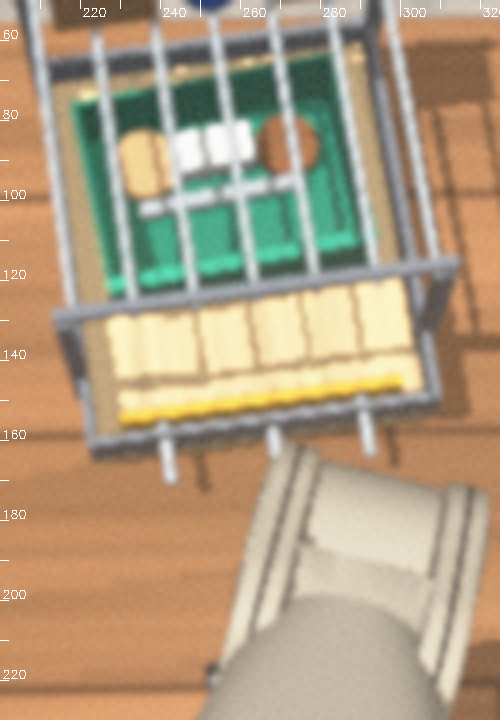

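>>> {"name": "send_rows", "arguments": {"plan": [[0,0,0,-15,-1,10,0],[0,0,0,-25,0,0,0],[0,0,0,-35,0,0,0],[0,0,0,-40,0,0,0],[0,0,0,-25,0,0,0]]}}

```text
t: 6.08
eef_pos: [0.5593, -0.0301, 0.1074]
eef_rot: [[-0.991, -0.13, 0.001], [-0.13, 0.991, -0.0], [-0.001, -0.0, -1.0]]
force: [-0.3, -0.8, -1.8]
finger_gap: 0.0209
```

>>> {"name": "send_rows", "arguments": {"plan": [[0,0,0,-12,0,0,0],[0,0,0,-5,0,0,0],[0,0,0,0,0,0,0],[0,0,0,0,0,0,0],[0,0,0,0,0,0,0]]}}

```text
t: 6.7
eef_pos: [0.5734, -0.0285, 0.1073]
eef_rot: [[-0.991, -0.13, -0.001], [-0.13, 0.991, 0.0], [0.001, 0.0, -1.0]]
force: [0.8, 0.1, -2.2]
finger_gap: 0.0212
```

```bash
cat > look.py <<'E'
from h import *
import sys
k=sys.argv[1]
for n,b,sc in(("scene",(150,150,290,290),5),("top",(200,50,325,190),4)):
    im=robot.grab_frame(n)[:,:,::-1].copy(); cv2.imwrite(f"pics/{n}{k}.png",im)
    crop(im,*b,sc,f"pics/z{k}{n}.png")
s=robot.get_state();print({q:s[q].round(3) for q in("force","moment","eef_pos")},s["t"],s["finger_gap"])
R=s["eef_rot"];p=s["eef_pos"]
n=p+R@[.0087-.170,0,.0165]
print("nose",n, proj("scene",n),proj("top",n))
a=.131;A=np.array([[np.cos(a),-np.sin(a)],[np.sin(a),np.cos(a)]])
print("nose in rack",(n[:2]-[.6088,-.0247])@A, "yaw",np.degrees(np.arctan2(-R[1,0],-R[0,0])))
E
python3 look.py 4
```

```text
{'force': array([-0.848,  0.544, -2.05 ]), 'moment': array([0.002, 0.055, 0.006]), 'eef_pos': array([ 0.574, -0.029,  0.107])} 6.8 0.020873075903422456
nose [ 0.73365149 -0.00752671  0.09083914] [[205.25046545 236.09457456]] [[258.9304556 107.493918 ]]
nose in rack [0.12602501 0.00071734] yaw 7.488391352145667
```

View pics/z4scene.png

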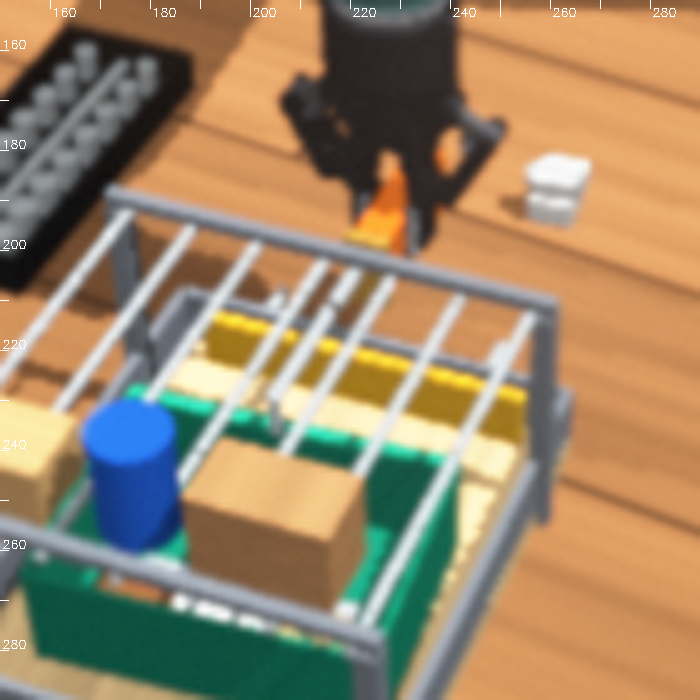

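View pics/z4top.png

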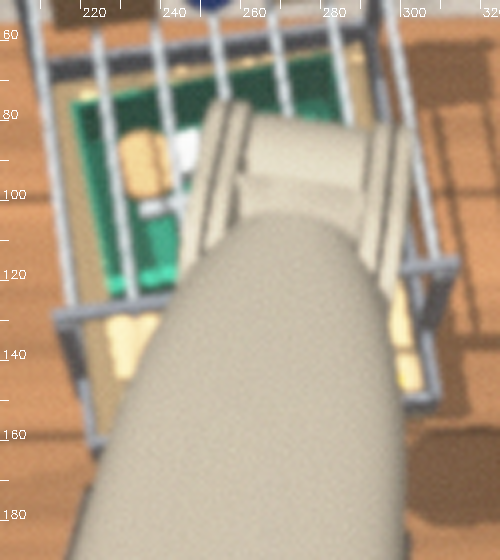

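>>> {"name": "send_rows", "arguments": {"plan": [[0,0,0,0,0,7,0],[0,0,0,0,0,7,0],[0,0,0,0,0,7,0],[0,0,0,0,0,5.5,0],[0,0,0,0,0,0,0]]}}

```text
t: 7.42
eef_pos: [0.5736, -0.0284, 0.08]
eef_rot: [[-0.991, -0.131, -0.002], [-0.131, 0.991, 0.0], [0.002, 0.0, -1.0]]
force: [-0.0, -0.0, -0.9]
finger_gap: 0.021
```

```bash
python3 look.py 5
```

```text
{'force': array([ 0.551, -0.045, -1.272]), 'moment': array([ 0.045, -0.029, -0.043]), 'eef_pos': array([ 0.574, -0.028,  0.081])} 7.525 0.020921459825865955
nose [ 0.7341369  -0.00741311  0.06425679] [[205.72524125 243.24167233]] [[258.84329915 111.0644833 ]]
nose in rack [0.12652109 0.00076656] yaw 7.503144952077919
```

View pics/z5scene.png

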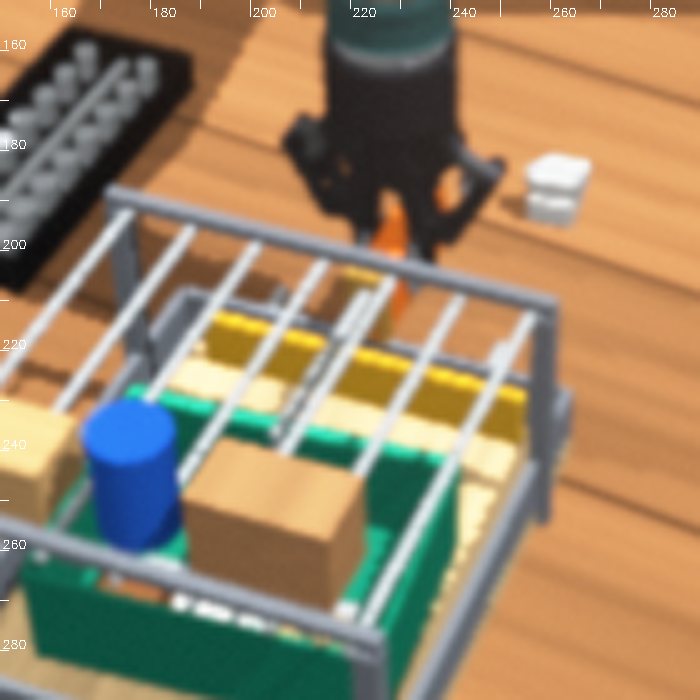

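>>> {"name": "send_rows", "arguments": {"plan": [[0,0,0,2,0,0,0],[0,0,0,2,0,0,0],[0,0,0,2,0,0,0],[0,0,0,2,0,0,0],[0,0,0,2,0,0,0]]}}

```text
t: 8.15
eef_pos: [0.5641, -0.0298, 0.0808]
eef_rot: [[-0.991, -0.131, 0.0], [-0.131, 0.991, 0.0], [-0.0, 0.0, -1.0]]
force: [-0.1, 0.7, -1.7]
finger_gap: 0.0208
```

>>> {"name": "send_rows", "arguments": {"plan": [[0,0,0,2,0,0,0],[0,0,0,2,0,0,0],[0,0,0,2,0,0,0],[0,0,0,2,0,0,0],[0,0,0,2,0,0,0]]}}

```text
t: 8.78
eef_pos: [0.5545, -0.0311, 0.081]
eef_rot: [[-0.991, -0.131, 0.001], [-0.131, 0.991, 0.0], [-0.001, -0.0, -1.0]]
force: [2.4, 0.2, -2.0]
finger_gap: 0.0205
```

```bash
python3 look.py 6
```

```text
{'force': array([ 1.685,  0.159, -1.115]), 'moment': array([ 0.059, -0.322, -0.025]), 'eef_pos': array([ 0.554, -0.031,  0.081])} 8.875 0.02124396625247149
nose [ 0.71409247 -0.01009759  0.0644372 ] [[208.75712127 238.18046517]] [[259.92964506 117.76604378]]
nose in rack [0.10629775 0.0007234 ] yaw 7.497089847803233
```

View pics/z6scene.png

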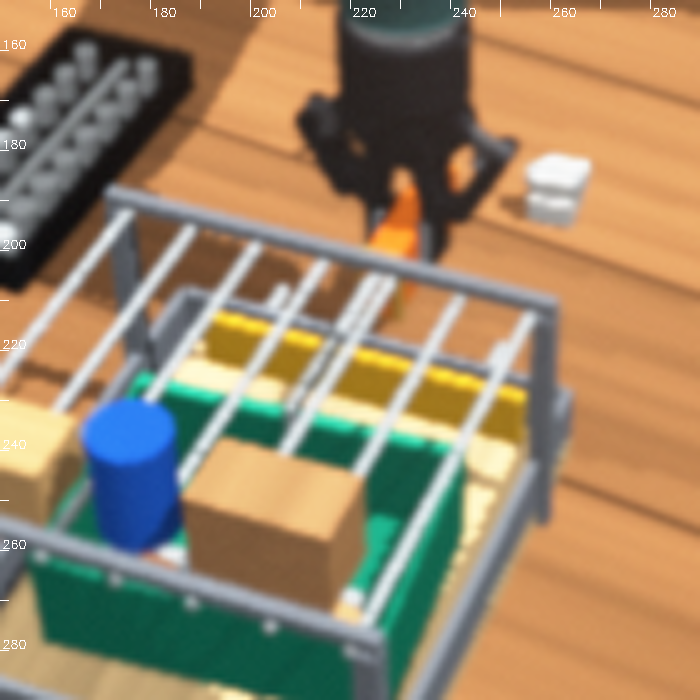

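>>> {"name": "send_rows", "arguments": {"plan": [[0,0,0,3,0,0,0],[0,0,0,3,0,0,0],[0,0,0,3,0,0,0],[0,0,0,3,0,0,0],[0,0,0,3,0,0,0]]}}

```text
t: 9.5
eef_pos: [0.5393, -0.0331, 0.0809]
eef_rot: [[-0.991, -0.131, 0.0], [-0.131, 0.991, 0.0], [-0.0, -0.0, -1.0]]
force: [2.8, 0.7, -1.7]
finger_gap: 0.0212
```

>>> {"name": "send_rows", "arguments": {"plan": [[0,0,0,3,0,0,0],[0,0,0,3,0,0,0],[0,0,0,3,0,0,0],[0,0,0,3,0,0,0],[0,0,0,3,0,0,0]]}}

```text
t: 10.12
eef_pos: [0.5244, -0.035, 0.0808]
eef_rot: [[-0.991, -0.131, 0.0], [-0.131, 0.991, 0.0], [-0.0, -0.0, -1.0]]
force: [2.4, 0.7, -1.4]
finger_gap: 0.0208
```

>>> {"name": "send_rows", "arguments": {"plan": [[0,0,0,3,0,0,0],[0,0,0,3,0,0,0],[0,0,0,3,0,0,0],[0,0,0,3,0,0,0],[0,0,0,2,0,0,0]]}}

```text
t: 10.75
eef_pos: [0.5105, -0.0368, 0.0808]
eef_rot: [[-0.991, -0.131, 0.0], [-0.131, 0.991, -0.0], [-0.0, -0.0, -1.0]]
force: [1.8, 0.7, -1.7]
finger_gap: 0.0208
```

```bash
python3 look.py 7
```

```text
{'force': array([ 1.851,  0.291, -0.694]), 'moment': array([ 0.064, -0.419,  0.039]), 'eef_pos': array([ 0.51 , -0.037,  0.081])} 10.85 0.020977183031801662
nose [ 0.67018964 -0.01581809  0.06419398] [[215.2228026  227.67295677]] [[262.27933279 132.72437425]]
nose in rack [0.06202384 0.00078675] yaw 7.495566587468734
```

View pics/z7scene.png

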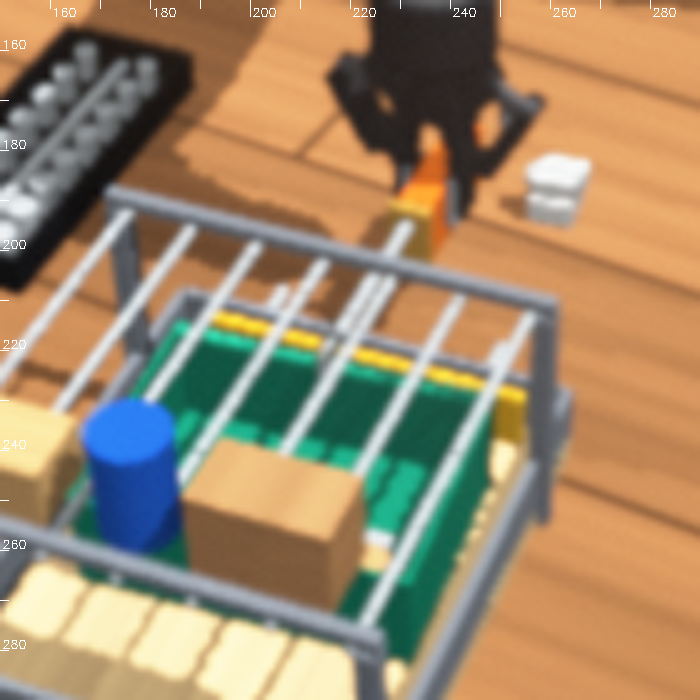

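View pics/z7top.png

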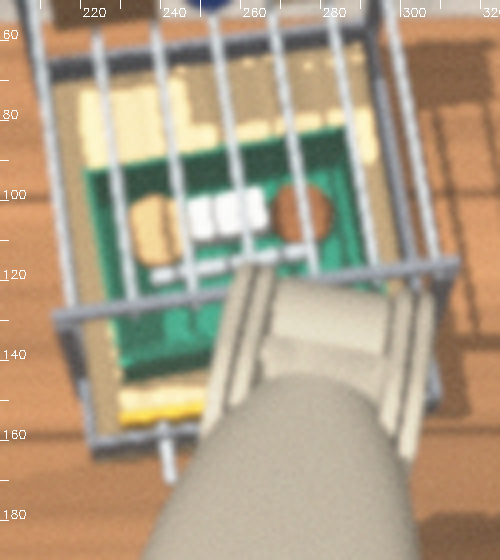

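>>> {"name": "send_rows", "arguments": {"plan": [[0,0,0,2,0,0,0],[0,0,0,2,0,0,0],[0,0,0,2,0,0,0],[0,0,0,2,0,0,0],[0,0,0,2,0,0,0]]}}

```text
t: 11.48
eef_pos: [0.5007, -0.0382, 0.0808]
eef_rot: [[-0.991, -0.131, 0.0], [-0.131, 0.991, -0.0], [-0.0, -0.0, -1.0]]
force: [2.2, 0.4, -0.8]
finger_gap: 0.0212
```

>>> {"name": "send_rows", "arguments": {"plan": [[0,0,0,1,0,0,0],[0,0,0,1,0,0,0],[0,0,0,1,0,0,0],[0,0,0,1,0,0,0],[0,0,0,1,0,0,0]]}}

```text
t: 12.1
eef_pos: [0.4958, -0.0388, 0.0808]
eef_rot: [[-0.991, -0.131, 0.0], [-0.131, 0.991, 0.0], [-0.0, 0.0, -1.0]]
force: [2.5, 0.4, -1.2]
finger_gap: 0.0207
```

>>> {"name": "send_rows", "arguments": {"plan": [[0,0,0,1,0,0,0],[0,0,0,1,0,0,0],[0,0,0,0.5,0,0,0],[0,0,0,0.5,0,0,0],[0,0,0,0,0,0,0]]}}

```text
t: 12.72
eef_pos: [0.4928, -0.0392, 0.0808]
eef_rot: [[-0.991, -0.131, -0.0], [-0.131, 0.991, -0.0], [0.0, -0.0, -1.0]]
force: [2.5, -0.1, -1.0]
finger_gap: 0.0211
```

```bash
python3 look.py 8
```

```text
{'force': array([ 1.869,  0.408, -0.67 ]), 'moment': array([ 0.067, -0.566,  0.016]), 'eef_pos': array([ 0.493, -0.039,  0.081])} 12.825 0.020931016102988732
nose [ 0.6526928  -0.01814608  0.06426644] [[217.69497115 223.58016781]] [[263.24483801 138.7386999 ]]
nose in rack [0.04437282 0.00076424] yaw 7.49995041292871
```

View pics/z8top.png

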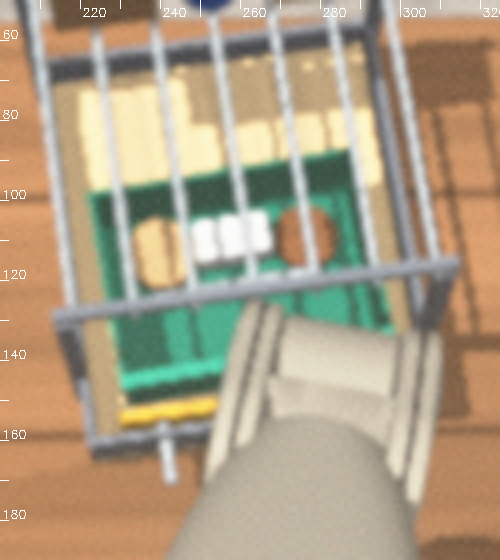

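View pics/z8scene.png

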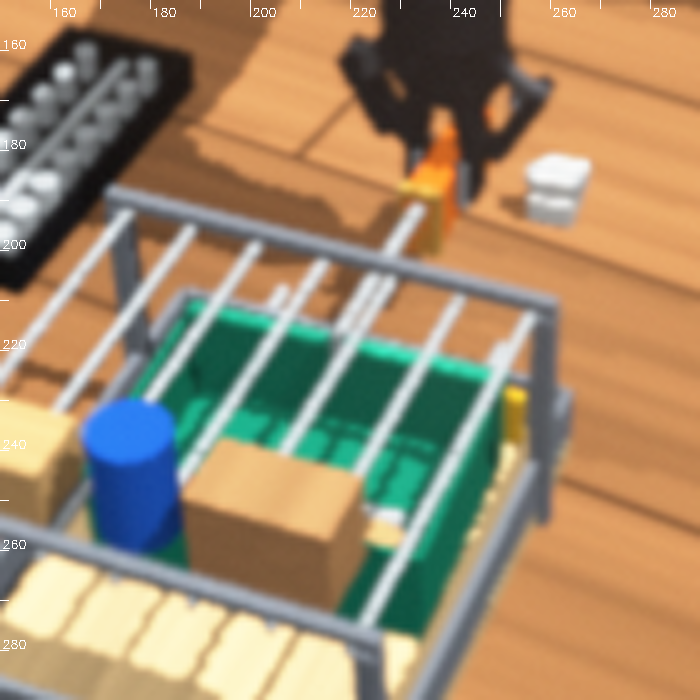

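Run:
```python
from h import *
a=.131;A=np.array([[np.cos(a),-np.sin(a)],[np.sin(a),np.cos(a)]])
L=lambda w:(w[:,:2]-[.6088,-.0247])@A*1000
print(L(unp("top",[(229,146.5),(252,143)],.08)),L(unp("top",[(231,150.5),(253,148.5)],.053)),L(unp("top",[(231,155.5)],.053)))
print(L(unp("scene",[(250.5,228)],.053)), L(unp("scene",[(252.5,238.5)],.015)))
print(L(unp("scene",[(253,229)],.053)))
im=cv2.imread("pics/top8.png");
im=cv2.convertScaleAbs(im,alpha=1.5);crop(im,215,130,265,175,12,"pics/m1.png")
im=cv2.imread("pics/scene8.png");im=cv2.convertScaleAbs(im,alpha=1.5);crop(im,230,205,270,250,12,"pics/m2.png")
```

```text
[[31.05379166 96.64289295]
 [31.70646374 33.72357106]] [[27.42801982 93.39297515]
 [24.19512958 32.35170556]] [[13.19384632 95.30999016]]
[[17.60762586 89.41201787]] [[19.1517434  96.58058139]]
[[18.94682958 97.38113846]]
```

View pics/m1.png

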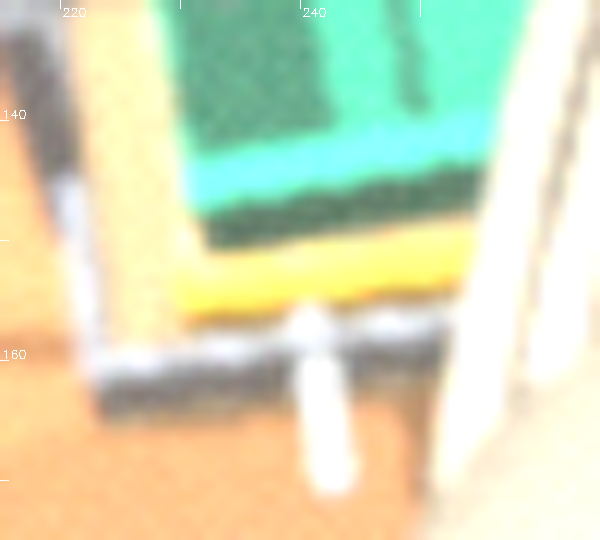

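View pics/m2.png

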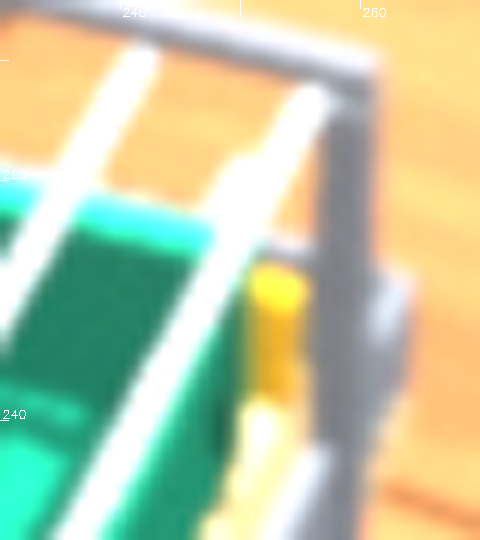

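>>> {"name": "send_rows", "arguments": {"plan": [[0,0,0,1,0,0,0],[0,0,0,1,0,0,0],[0,0,0,1,0,0,0],[0,0,0,0.5,0,0,0],[0,0,0,0,0,0,0]]}}

```text
t: 13.45
eef_pos: [0.4893, -0.0397, 0.0808]
eef_rot: [[-0.991, -0.131, -0.0], [-0.131, 0.991, -0.0], [0.0, -0.0, -1.0]]
force: [2.7, 0.8, -1.2]
finger_gap: 0.0209
```

>>> {"name": "send_rows", "arguments": {"plan": [[0,0,0,0.5,0,0,0],[0,0,0,0.5,0,0,0],[0,0,0,0.5,0,0,0],[0,0,0,0,0,0,0],[0,0,0,0,0,0,0]]}}

```text
t: 14.08
eef_pos: [0.4878, -0.0398, 0.0808]
eef_rot: [[-0.991, -0.131, -0.0], [-0.131, 0.991, -0.0], [0.0, -0.0, -1.0]]
force: [3.2, 0.4, -0.9]
finger_gap: 0.0214
```

>>> {"name": "send_rows", "arguments": {"plan": [[0,0,0,0.5,0,0,0],[0,0,0,0.5,0,0,0],[0,0,0,0.5,0,0,0],[0,0,0,0,0,0,0],[0,0,0,0,0,0,0]]}}

```text
t: 14.7
eef_pos: [0.4863, -0.04, 0.0808]
eef_rot: [[-0.991, -0.131, -0.0], [-0.131, 0.991, -0.0], [0.0, 0.0, -1.0]]
force: [2.1, 0.5, -2.0]
finger_gap: 0.0211
```

>>> {"name": "send_rows", "arguments": {"plan": [[0,0,0,0.4,0,0,0],[0,0,0,0.4,0,0,0],[0,0,0,0.4,0,0,0],[0,0,0,0,0,0,0],[0,0,0,0,0,0,0]]}}

```text
t: 15.32
eef_pos: [0.4852, -0.0402, 0.0808]
eef_rot: [[-0.991, -0.131, -0.0], [-0.131, 0.991, 0.0], [0.0, 0.0, -1.0]]
force: [1.7, 0.7, -1.3]
finger_gap: 0.0208
```

>>> {"name": "send_rows", "arguments": {"plan": [[0,0,0,0.4,0,0,0],[0,0,0,0.4,0,0,0],[0,0,0,0.4,0,0,0],[0,0,0,0.4,0,0,0],[0,0,0,0,0,0,0]]}}

```text
t: 15.95
eef_pos: [0.4836, -0.0404, 0.0808]
eef_rot: [[-0.991, -0.131, -0.0], [-0.131, 0.991, -0.0], [0.0, -0.0, -1.0]]
force: [2.9, 0.8, -1.4]
finger_gap: 0.021
```

>>> {"name": "send_rows", "arguments": {"plan": [[0,0,0,0.4,0,0,0],[0,0,0,0.4,0,0,0],[0,0,0,0.4,0,0,0],[0,0,0,0.4,0,0,0],[0,0,0,0,0,0,0]]}}

```text
t: 16.58
eef_pos: [0.482, -0.0406, 0.0808]
eef_rot: [[-0.991, -0.131, -0.0], [-0.131, 0.991, -0.0], [0.0, -0.0, -1.0]]
force: [2.8, -0.0, -1.2]
finger_gap: 0.021
```

>>> {"name": "send_rows", "arguments": {"plan": [[0,0,0,0.4,0,0,0],[0,0,0,0.4,0,0,0],[0,0,0,0.4,0,0,0],[0,0,0,0.4,0,0,0],[0,0,0,0,0,0,0]]}}

```text
t: 17.2
eef_pos: [0.4804, -0.0408, 0.0808]
eef_rot: [[-0.991, -0.131, -0.0], [-0.131, 0.991, -0.0], [0.0, 0.0, -1.0]]
force: [2.9, -0.1, -1.2]
finger_gap: 0.0209
```

>>> {"name": "send_rows", "arguments": {"plan": [[0,0,0,0.4,0,0,0],[0,0,0,0.4,0,0,0],[0,0,0,0.4,0,0,0],[0,0,0,0.4,0,0,0],[0,0,0,0,0,0,0]]}}

```text
t: 17.82
eef_pos: [0.4788, -0.041, 0.0808]
eef_rot: [[-0.991, -0.131, -0.0], [-0.131, 0.991, -0.0], [0.0, -0.0, -1.0]]
force: [3.1, -0.8, -1.5]
finger_gap: 0.0209
```

```bash
python3 look.py 9
python3 - <<'E'
from h import *
im=cv2.imread("pics/top9.png");
im=cv2.convertScaleAbs(im,alpha=1.5);crop(im,215,130,265,175,12,"pics/m3.png")
E
```

```text
{'force': array([ 1.338,  0.278, -1.444]), 'moment': array([ 0.085, -0.577,  0.008]), 'eef_pos': array([ 0.479, -0.041,  0.081])} 17.925 0.020594853950994446
nose [ 0.63877757 -0.01998174  0.0643254 ] [[219.63190647 220.3834939 ]] [[264.01155958 143.55235329]]
nose in rack [0.03033704 0.00076199] yaw 7.503402742273368
```

View pics/z9scene.png

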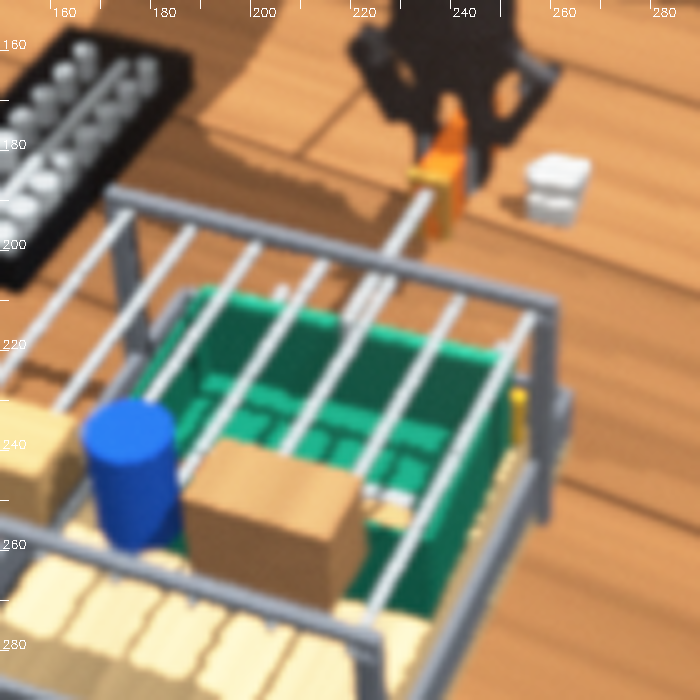

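View pics/m3.png

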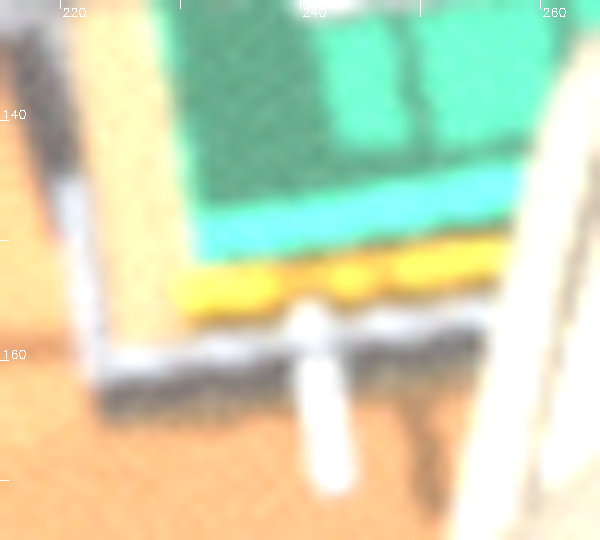

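>>> {"name": "send_rows", "arguments": {"plan": [[0,0,0,0.4,0,0,0],[0,0,0,0.4,0,0,0],[0,0,0,0.4,0,0,0],[0,0,0,0,0,0,0],[0,0,0,0,0,0,0]]}}

```text
t: 18.55
eef_pos: [0.4777, -0.0411, 0.0808]
eef_rot: [[-0.991, -0.131, 0.0], [-0.131, 0.991, 0.0], [-0.0, 0.0, -1.0]]
force: [2.6, 0.8, -1.5]
finger_gap: 0.0211
```

>>> {"name": "send_rows", "arguments": {"plan": [[0,0,0,0.4,0,0,0],[0,0,0,0.4,0,0,0],[0,0,0,0.4,0,0,0],[0,0,0,0,0,0,0],[0,0,0,0,0,0,0]]}}

```text
t: 19.18
eef_pos: [0.4764, -0.0413, 0.0808]
eef_rot: [[-0.991, -0.131, -0.0], [-0.131, 0.991, -0.0], [0.0, -0.0, -1.0]]
force: [3.0, 0.5, -1.1]
finger_gap: 0.0209
```

>>> {"name": "send_rows", "arguments": {"plan": [[0,0,0,0.4,0,0,0],[0,0,0,0.4,0,0,0],[0,0,0,0.4,0,0,0],[0,0,0,0,0,0,0],[0,0,0,0,0,0,0]]}}

```text
t: 19.8
eef_pos: [0.4754, -0.0415, 0.0808]
eef_rot: [[-0.991, -0.131, 0.0], [-0.131, 0.991, -0.0], [-0.0, -0.0, -1.0]]
force: [3.1, 0.8, -1.8]
finger_gap: 0.0211
```

>>> {"name": "send_rows", "arguments": {"plan": [[0,0,0,0.4,0,0,0],[0,0,0,0.4,0,0,0],[0,0,0,0.4,0,0,0],[0,0,0,0,0,0,0],[0,0,0,0,0,0,0]]}}

```text
t: 20.42
eef_pos: [0.4754, -0.0416, 0.0811]
eef_rot: [[-0.991, -0.131, 0.002], [-0.131, 0.991, 0.0], [-0.002, -0.0, -1.0]]
force: [6.4, 1.2, -3.4]
finger_gap: 0.0213
```

>>> {"name": "send_rows", "arguments": {"plan": [[0,0,0,0.4,0,0,0],[0,0,0,0.4,0,0,0],[0,0,0,0,0,0,0],[0,0,0,0,0,0,0],[0,0,0,0,0,0,0]]}}

```text
t: 21.05
eef_pos: [0.4754, -0.0417, 0.0812]
eef_rot: [[-0.991, -0.131, 0.004], [-0.131, 0.991, 0.0], [-0.004, -0.0, -1.0]]
force: [8.8, 0.7, -3.9]
finger_gap: 0.0211
```

```bash
python3 look.py 10
python3 - <<'E'
from h import *
im=cv2.imread("pics/top10.png");
im=cv2.convertScaleAbs(im,alpha=1.5);crop(im,215,130,315,175,8,"pics/m4.png")
E
```

```text
{'force': array([ 7.963,  1.857, -5.048]), 'moment': array([ 0.317, -1.271,  0.02 ]), 'eef_pos': array([ 0.475, -0.042,  0.081])} 21.15 0.020886235605420092
nose [ 0.63534971 -0.02058118  0.06534687] [[220.04855029 219.32685902]] [[264.2610596  144.62999529]]
nose in rack [0.02686025 0.00061546] yaw 7.530491221170869
```

View pics/z10scene.png

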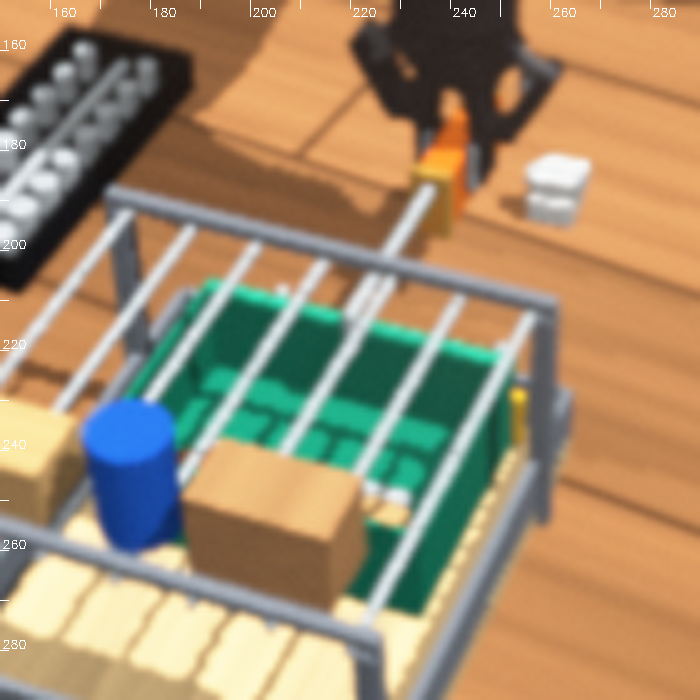

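View pics/m4.png

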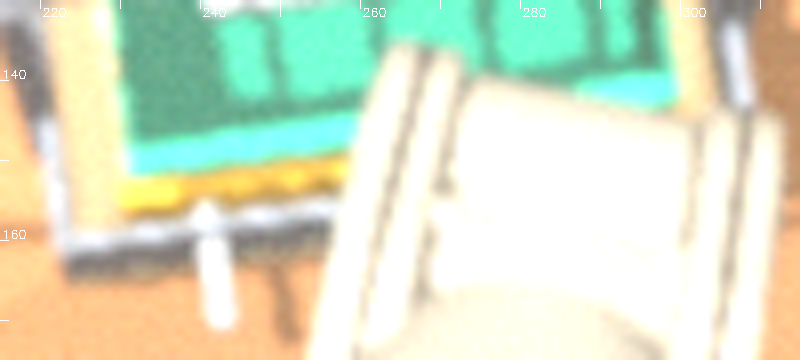

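>>> {"name": "send_rows", "arguments": {"plan": [[0,0,0,0.3,0,0.3,0],[0,0,0,0.3,0,0.3,0],[0,0,0,0.3,0,0.2,0],[0,0,0,0,0,0,0],[0,0,0,0,0,0,0]]}}

```text
t: 21.78
eef_pos: [0.4753, -0.0418, 0.0807]
eef_rot: [[-0.991, -0.131, 0.006], [-0.131, 0.991, 0.001], [-0.006, -0.0, -1.0]]
force: [9.6, 2.2, -3.5]
finger_gap: 0.0209
```

```bash
python3 look.py 11
```

```text
{'force': array([ 8.992,  1.581, -4.417]), 'moment': array([ 0.392, -1.545,  0.104]), 'eef_pos': array([ 0.475, -0.042,  0.081])} 21.875 0.021054050065037373
nose [ 0.63531159 -0.02062941  0.065159  ] [[220.04275365 219.36190653]] [[264.27770793 144.66385199]]
nose in rack [0.02681615 0.00057262] yaw 7.5410176909280695
```

>>> {"name": "send_rows", "arguments": {"plan": [[0,0,0,0.3,0,0.2,0],[0,0,0,0.3,0,0.2,0],[0,0,0,0.3,0,0,0],[0,0,0,0,0,0,0],[0,0,0,0,0,0,0]]}}

```text
t: 22.5
eef_pos: [0.4753, -0.0419, 0.0806]
eef_rot: [[-0.991, -0.132, 0.007], [-0.132, 0.991, 0.001], [-0.007, -0.0, -1.0]]
force: [11.4, 2.0, -5.1]
finger_gap: 0.0208
```

```bash
python3 look.py 12
```

```text
{'force': array([10.409,  1.856, -4.571]), 'moment': array([ 0.432, -1.808,  0.124]), 'eef_pos': array([ 0.475, -0.042,  0.081])} 22.6 0.02070633277461875
nose [ 0.63528931 -0.02066349  0.06528255] [[220.03497907 219.32142096]] [[264.29107722 144.65775391]]
nose in rack [0.02678961 0.00054174] yaw 7.554946941283923
```

>>> {"name": "send_rows", "arguments": {"plan": [[0,0,0,0.3,0,0.2,0],[0,0,0,0,0,0,0],[0,0,0,0,0,0,0],[0,0,0,0,0,0,0],[0,0,0,0,0,0,0]]}}

```text
t: 23.22
eef_pos: [0.4753, -0.0419, 0.0805]
eef_rot: [[-0.991, -0.132, 0.008], [-0.132, 0.991, 0.001], [-0.008, -0.0, -1.0]]
force: [12.0, 3.0, -5.5]
finger_gap: 0.0205
```

>>> {"name": "send_rows", "arguments": {"plan": [[0,0,0,0,0,0,0],[0,0,0,0,0,0,0],[0,0,0,0,0,0,0],[0,0,0,0,0,0,0],[0,0,0,0,0,0,0]]}}

```text
t: 23.85
eef_pos: [0.4753, -0.0419, 0.0805]
eef_rot: [[-0.991, -0.132, 0.008], [-0.132, 0.991, 0.001], [-0.008, -0.0, -1.0]]
force: [11.7, 3.5, -5.5]
finger_gap: 0.021
```

```bash
python3 look.py 13
python3 - <<'E'
from h import *
im=cv2.imread("pics/top13.png");im=cv2.convertScaleAbs(im,alpha=1.5);crop(im,210,80,310,170,6,"pics/m5.png")
E
```

```text
{'force': array([10.957,  2.057, -5.071]), 'moment': array([ 0.451, -1.792,  0.118]), 'eef_pos': array([ 0.475, -0.042,  0.08 ])} 23.95 0.020474000340184016
nose [ 0.63531315 -0.02067562  0.06528129] [[220.0270623  219.32540366]] [[264.29531572 144.64951063]]
nose in rack [0.02681167 0.0005266 ] yaw 7.563003982424623
```

View pics/z13scene.png

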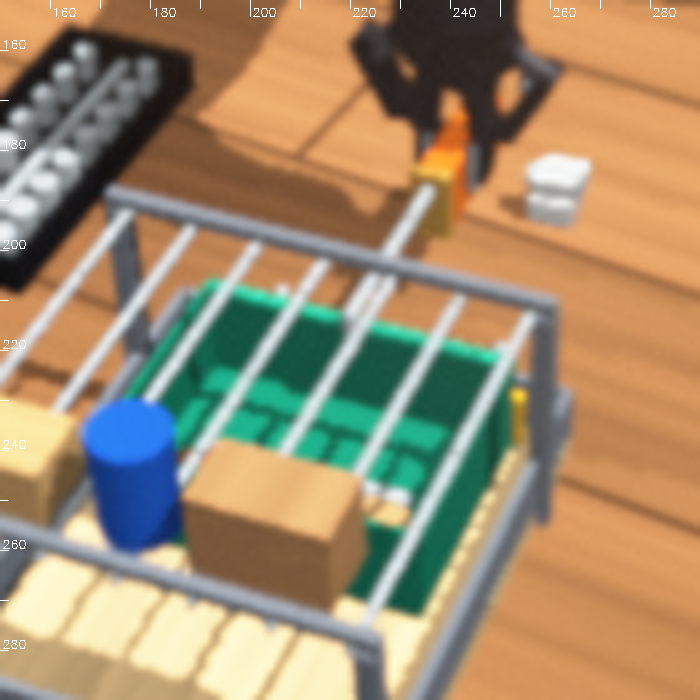

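View pics/m5.png

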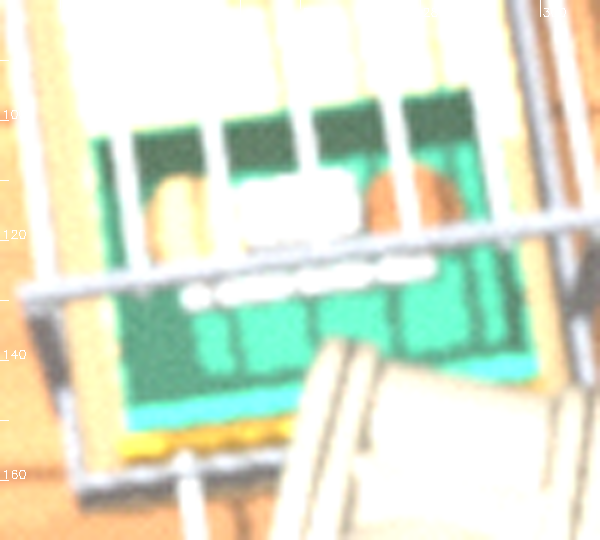

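>>> {"name": "send_rows", "arguments": {"plan": [[0,0,0,-1,0,0,0],[0,0,0,-1,0,0,0],[0,0,0,-2,0,0,0],[0,0,0,-3,0,0,0],[0,0,0,-3,0,0,0]]}}

```text
t: 24.58
eef_pos: [0.4793, -0.0405, 0.0785]
eef_rot: [[-0.991, -0.13, -0.004], [-0.13, 0.991, 0.0], [0.004, 0.001, -1.0]]
force: [-0.6, -0.1, -1.7]
finger_gap: 0.021
```

>>> {"name": "send_rows", "arguments": {"plan": [[0,0,0,-3,0,0,0],[0,0,0,0,0,0,0],[0,0,0,0,0,0,0],[0,0,0,0,0,0,0],[0,0,0,0,0,0,0]]}}

```text
t: 25.2
eef_pos: [0.484, -0.0403, 0.0794]
eef_rot: [[-0.991, -0.131, -0.0], [-0.131, 0.991, 0.0], [0.0, 0.0, -1.0]]
force: [0.2, -0.6, -2.4]
finger_gap: 0.0209
```

```bash
python3 look.py 14
```

```text
{'force': array([ 0.218,  0.235, -1.33 ]), 'moment': array([-0.027, -0.03 ,  0.028]), 'eef_pos': array([ 0.484, -0.04 ,  0.079])} 25.3 0.0209628436837691
nose [ 0.64401442 -0.01928165  0.06295033] [[218.92519968 221.93111217]] [[263.71122869 141.89045889]]
nose in rack [0.03562047 0.00077202] yaw 7.50089253817986
```

View pics/z14scene.png

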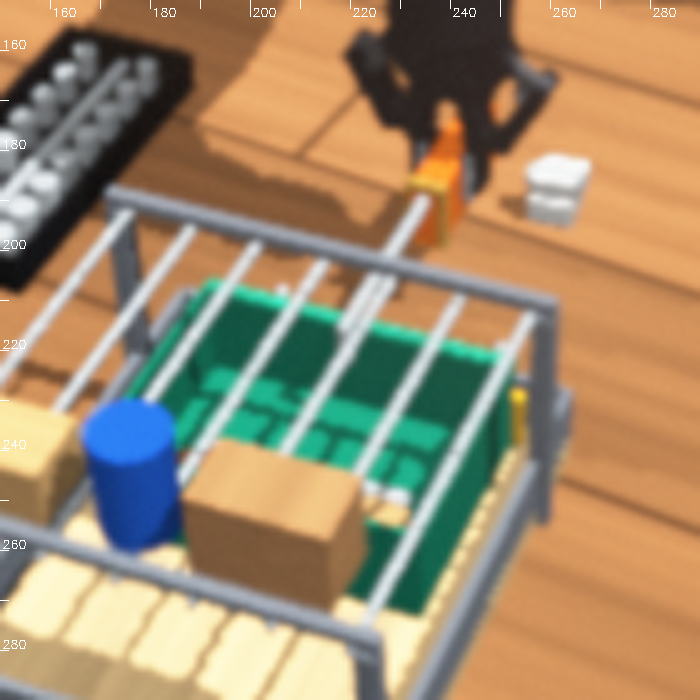

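>>> {"name": "send_rows", "arguments": {"plan": [[0,0,0,0,0,-6,0],[0,0,0,0,0,-8,0],[0,0,0,0,0,-8,0],[0,0,0,0,0,-8,0],[0,0,0,0,0,-4,0]]}}

```text
t: 25.92
eef_pos: [0.4847, -0.0404, 0.1143]
eef_rot: [[-0.991, -0.131, 0.001], [-0.131, 0.991, -0.0], [-0.001, -0.0, -1.0]]
force: [-0.3, -0.0, -1.8]
finger_gap: 0.0208
```

```bash
python3 look.py 15
```

```text
{'force': array([-0.25 , -0.075, -1.166]), 'moment': array([-0.002,  0.074, -0.008]), 'eef_pos': array([ 0.485, -0.04 ,  0.114])} 26.025 0.02072708144725866
nose [ 0.64459037 -0.01937896  0.09778652] [[218.37467337 212.88823194]] [[263.95414042 137.6309433 ]]
nose in rack [0.03617878 0.0006003 ] yaw 7.504420069668387
```

View pics/z15scene.png

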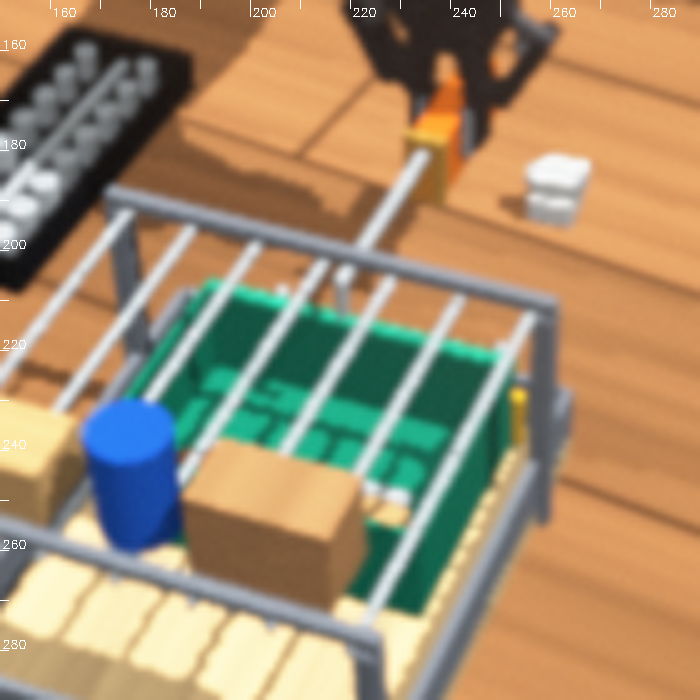

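>>> {"name": "send_rows", "arguments": {"plan": [[0,0,0,10,0,0,0],[0,0,0,20,0,0,0],[0,0,0,25,0,0,0],[0,0,0,20,0,0,0],[0,0,0,5,0,0,0]]}}

```text
t: 26.65
eef_pos: [0.4028, -0.0506, 0.1129]
eef_rot: [[-0.992, -0.13, -0.002], [-0.13, 0.992, 0.001], [0.001, 0.001, -1.0]]
force: [0.3, -0.3, -1.6]
finger_gap: 0.0209
```

>>> {"name": "send_rows", "arguments": {"plan": [[0,0,0.5,0,0,0,0],[0,0,0.55,0,0,0,0],[0,0,0,0,30,0,0],[0,0,0,0,45,0,0],[0,0,0,0,45,0,0]]}}

```text
t: 27.28
eef_pos: [0.4121, 0.0702, 0.1138]
eef_rot: [[-0.999, 0.053, 0.002], [0.053, 0.999, 0.0], [-0.002, 0.0, -1.0]]
force: [0.1, -0.4, -2.3]
finger_gap: 0.0211
```

>>> {"name": "send_rows", "arguments": {"plan": [[0,0,0,0,45,0,0],[0,0,0,0,45,0,0],[0,0,0,0,45,0,0],[0,0,0,0,45,0,0],[0,0,0,0,45,0,0]]}}

```text
t: 27.9
eef_pos: [0.4235, 0.2958, 0.1136]
eef_rot: [[-0.999, 0.052, 0.001], [0.052, 0.999, 0.001], [-0.001, 0.001, -1.0]]
force: [0.9, -0.5, -1.4]
finger_gap: 0.0213
```

>>> {"name": "send_rows", "arguments": {"plan": [[0,0,0,0,20,0,0],[0,0,0,-19,2,0,0],[0,0,0,-19,0,0,0],[0,0,0,0,0,0,0],[0,0,0,0,0,0,0]]}}

```text
t: 28.52
eef_pos: [0.4619, 0.3125, 0.1132]
eef_rot: [[-0.999, 0.054, -0.001], [0.054, 0.999, -0.001], [0.001, -0.001, -1.0]]
force: [-0.5, 0.2, -1.7]
finger_gap: 0.0205
```

Run:
```python
from h import *
im=robot.grab_frame("scene"); crop(im[:,:,::-1],260,130,400,300,4,"pics/n1.png")
s=robot.get_state();print({q:s[q].round(4) for q in("force","eef_pos","eef_rot")},s["t"],s["finger_gap"])
```

```text
{'force': array([-0.1481, -0.1287, -0.8842]), 'eef_pos': array([0.4616, 0.3127, 0.1132]), 'eef_rot': array([[-9.986e-01,  5.360e-02, -1.200e-03],
       [ 5.360e-02,  9.986e-01, -5.000e-04],
       [ 1.200e-03, -6.000e-04, -1.000e+00]])} 28.575 0.021210362071268505
```

View pics/n1.png

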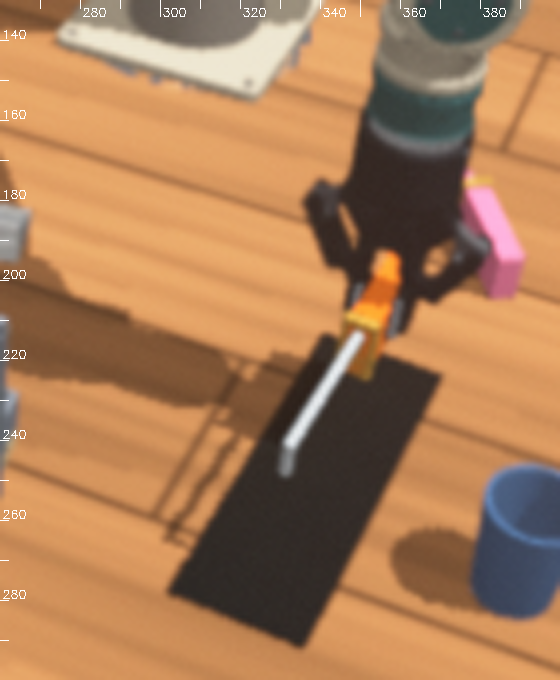

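>>> {"name": "send_rows", "arguments": {"plan": [[0,0,0,0,1,25,0],[0,0,0,0,0,25,0],[0,0,0,0,0,20,0],[0,0,0,0,0,8,0],[0,0,0,0,0,2,0]]}}

```text
t: 29.2
eef_pos: [0.4616, 0.3145, 0.0333]
eef_rot: [[-0.999, 0.052, -0.001], [0.052, 0.999, -0.0], [0.001, -0.0, -1.0]]
force: [0.7, 0.3, -2.0]
finger_gap: 0.0207
```

>>> {"name": "send_rows", "arguments": {"plan": [[0,0,0,0,0,1,0],[0,0,0,0,0,1,0],[0,0,0,0,0,1,0],[0,0,0,0,0,0,0],[0,0,0,0,0,0,0]]}}

```text
t: 29.82
eef_pos: [0.4621, 0.3148, 0.0305]
eef_rot: [[-0.999, 0.052, 0.0], [0.052, 0.999, 0.0], [-0.0, 0.0, -1.0]]
force: [0.7, 0.4, -2.0]
finger_gap: 0.0206
```

>>> {"name": "send_rows", "arguments": {"plan": [[0,0,0,0,0,0.5,0],[0,0,0,0,0,0.4,0],[0,0,0,0,0,0.3,0],[0,0,0,0,0,0,0],[0,0,0,0,0,0,0]]}}

```text
t: 30.45
eef_pos: [0.462, 0.3147, 0.0295]
eef_rot: [[-0.999, 0.052, -0.0], [0.052, 0.999, 0.0], [0.0, 0.0, -1.0]]
force: [-1.8, -0.6, 2.1]
finger_gap: 0.0208
```

>>> {"name": "send_rows", "arguments": {"plan": [[0,0,0,0,0,0,20],[0,0,0,0,0,0,30],[0,0,0,0,0,0,45],[0,0,0,0,0,0,65],[0,0,0,0,0,0,65]]}}

```text
t: 31.08
eef_pos: [0.4621, 0.3148, 0.0292]
eef_rot: [[-0.999, 0.052, 0.0], [0.052, 0.999, 0.0], [-0.0, 0.0, -1.0]]
force: [0.1, 0.1, 0.8]
finger_gap: 0.0557
```

>>> {"name": "send_rows", "arguments": {"plan": [[0,0,0,0,0,-10,65],[0,0,0,0,0,-20,65],[0,0,0,0,0,-40,65],[0,0,0,0,0,-50,65],[0,0,0,0,0,-50,65]]}}

```text
t: 31.7
eef_pos: [0.4619, 0.3147, 0.2014]
eef_rot: [[-0.999, 0.052, 0.0], [0.052, 0.999, 0.0], [-0.0, 0.0, -1.0]]
force: [0.5, 0.1, 0.1]
finger_gap: 0.0553
```

>>> {"name": "send_rows", "arguments": {"plan": [[0,0,0,10,40,0,65],[0,0,0,10,50,0,65],[0,0,0,10,50,0,65],[0,0,0,10,50,0,65],[0,0,0,0,0,0,65]]}}

```text
t: 32.33
eef_pos: [0.4313, 0.5098, 0.1997]
eef_rot: [[-0.999, 0.048, 0.001], [0.048, 0.999, 0.002], [-0.001, 0.002, -1.0]]
force: [-0.5, -0.4, 0.2]
finger_gap: 0.0555
```

```bash
python3 look.py 20
python3 - <<'E'
from h import *
s=cv2.imread("pics/scene20.png");cv2.imwrite("pics/s20.png",cv2.resize(s,None,fx=1.5,fy=1.5))
t=cv2.imread("pics/top20.png");crop(t,120,50,320,250,3,"pics/t20.png")
E
```

```text
{'force': array([ 0.023,  0.224, -0.782]), 'moment': array([-0.048, -0.011,  0.021]), 'eef_pos': array([0.432, 0.507, 0.199])} 32.425 0.05569213631147768
nose [0.59275399 0.49840907 0.18296871] [[416.1487186  241.64967059]] [[ 55.80234397 150.73972249]]
nose in rack [0.05242294 0.52072297] yaw -2.939388192905984
```

View pics/s20.png

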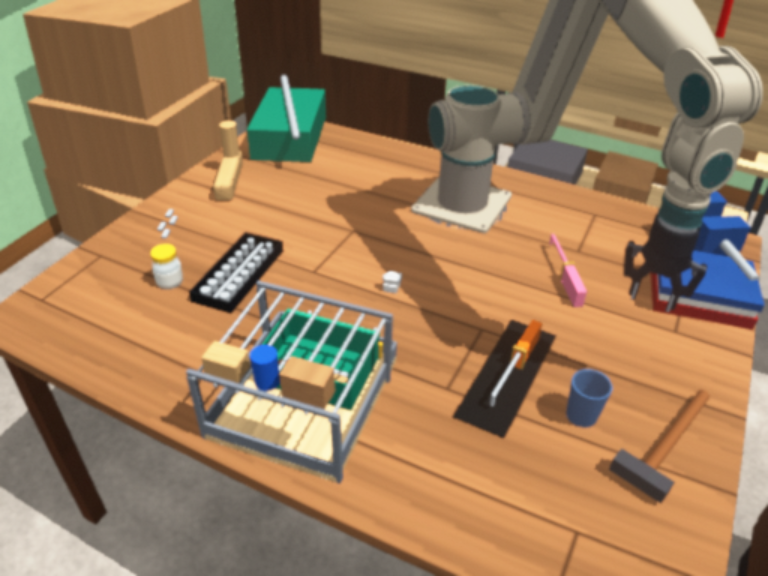

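View pics/t20.png

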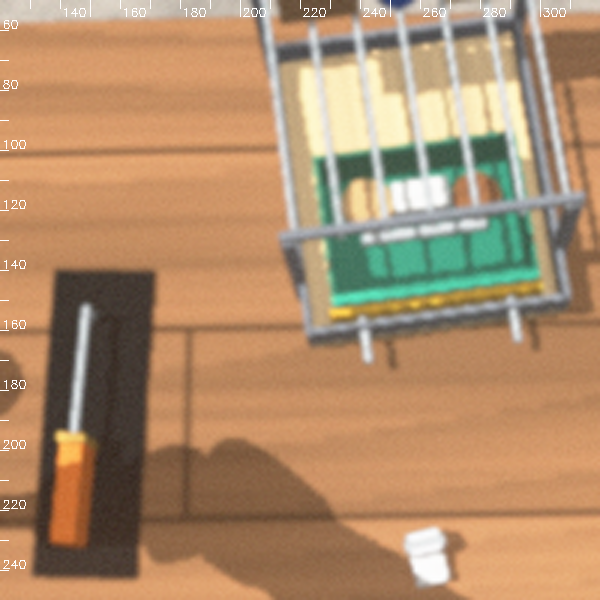

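Run:
```python
from h import *
t=cv2.imread("pics/top20.png");t=cv2.convertScaleAbs(t,alpha=1.4);crop(t,215,130,315,170,8,"pics/t21.png")
```

```text
(no output)
```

View pics/t21.png

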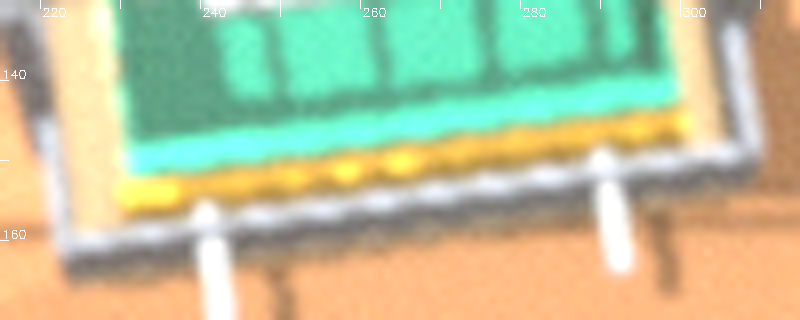

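The yellow strip along the tote's front is the same width from (230,154) to (300,146), so the tote sits square and against the bar. The hook stands on the mat with its handle at (143,215). I hand in.

```bash
python3 -c "
from bench import robot
print(robot.close_job(), robot.get_state()['t'])"
```

```text
the job is handed in; nothing more can be done
the job is handed in; nothing more can be done
```

The tote sits square and snug against the yellow buffer bar, the hook is back on the mat, and I handed the job in at about 32 s.

- **Pull:** I dragged the tote forward against about 2–3 N of sliding friction, until the arm stopped moving and the force rose. I then built the pull up and held it for about 1.5 s at 11–12.5 N horizontally, about 13 N in all with the hook's weight taken off. By subtraction that leaves roughly 9 N on the bar, which I could not measure directly. Forces were read only at the end of each move and at camera looks, and none of these readings passed 18 N.
- **Lift on the lip:** At full pull the hook also pulled up on the tote's lip with about 3–4 N. I lowered the tool slightly but this did not fall. The pictures showed no tipping, and the tote stayed where it was when I unhooked.
- **Last pictures:** The gap strip between the tote's front and the bar is even across its width. The hook stands upright on the mat, within a couple of mm of where it began by the tool position. The arm is clear, and the jar, mug and knee joint look undisturbed.
- **Disagreements:** The two cameras put the bar's inner face anywhere from 14 to 29 mm behind the mouth, so I relied on feel. Contact came at about 19 mm by the tool position. The predicted nose position was up to 2.5 pixels off in the scene view, which did no harm.

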